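Press a flanged bush into a rod end on the arbor press

ROBOT

A 7-joint arm with a two-finger parallel gripper is mounted at the origin on the work surface. World frame = base frame: x ahead of the robot, y to its left, z up, the work surface at z = 0. Lengths are in m, angles in rad, forces in N, time in s.
With the tool pointing down it reaches from about 0.4 to 0.85 m from the base axis. Payload 4.5 kg.
Tool frame: the origin (TCP) lies midway between the tips of the shut fingers; the grasp point (between the pads) lies 19 mm behind it; z points along the fingers, y is the direction in which the jaws open and shut (so a half turn about z gives the same grasp; the last joint's range is limited). The gripper opens to 85 mm and grips with 20 to 120 N. Pads are 22 mm wide; open, the fingers measure 114 mm over their backs; the gripper's body (76 mm by 85 mm) begins 54 mm behind the grasp point. The pads swing forward as they close: fully open they stand 13 mm farther back than shut.
Start: joints at [-1.113, 0.689, -0.195, 1.565, 0.157, 0.902, -0.215], TCP at [0.257, 0.57, 0.231] pointing down, gripper open.
Joint ranges: [-3.01, 3.01], [-0.46, 2.08], [-1.47, 1.51], [0.13, 2.56], [-1, 4.14], [0.04, 2.09], [-2.66, 2.66]. Speed limits (rad/s): [2.57, 2.57, 3.14, 3.14, 3.14, 3.14, 3.14].

INTERFACE

Orientations are given as a 3x3 rotation matrix whose columns are the frame's x, y, z axes.
In Python, from plant import telemetry, optics, hand_in gives the robot as it stands. The module is installed in compiled form; this text tells all that it offers.
- The arm moves only by the tool carry_out, never from a script. Its argument "moves" is a list that holds one entry, the list of rows, each a list of 7 numbers: the turn, a rotation vector about the tool's x, y, z in rad, then the shift along the tool's x, y, z in mm, then the gripper command: -1 is fully open, 1 is shut, values between are in proportion. A call has 1 to 5 rows; each row is the pose to reach, as a shift and turn from the pose commanded when the call began, along the tool's axes at that moment; what a row does not reach only later rows make up. A row lasts 1/8 s, in which the tool goes at most 62.5 mm and 10.7 degrees, less where a joint would pass 70% of its speed; a pose out of reach is approached as far as the arm can. A call with a gripper value outside its range is refused whole. The fingers move at their own pace and stop on an object; "squeeze" is the grip in N (left out, the last holds). Time passes only in rows, so rows that repeat a pose let the fingers close. It gives the time, the measured TCP pose, the force and the opening at its end, in the units of the state.
- telemetry.get_obs(): the state, without advancing time (a new reading comes with each control period).
- optics.camera(name): name is "scene" or "side" or "wrist"; returns a dict with "color" (480x640x3 uint8, red, green, blue), "mtx" (3x3 intrinsics, pixels), "pose" (4x4, takes a point from camera to world coordinates). Camera axes: x right, y down, z forward; pixel columns grow to the right and rows downward; lengths in m; the calibration is good to about 2 mm. The wrist camera is an equidistant fisheye: a pixel r from the principal point sees the ray r / f radians off the axis. A picture is of the moment at which its call begins. There is no depth.
- hand_in(): hands the job in, once; it reports no verdict.
The state is a dict: "time_s": time; "joints": joint angles; "qd": joint speeds; "effort": joint torques, N m; "tcp_pos": TCP position; "orientation": TCP orientation; "contact_force": force on the tool from outside, world axes, zero at the start; "ft_torque": the same for the moment, N m; "width": opening from 0.0 (shut) to 1.0 (fully open).
Only numpy, scipy, OpenCV 4.12 (cv2) and the standard library are available. Lean on these libraries where they do the work, as an engineer would, in place of code of your own. Each camera call takes 0.05 s, during which the arm holds its last target.

TASK

The steel rod end lies on the table of the arbor press with its brass bush only started in the eye. With one finger, push the rod end along the table until its eye is fully home in the V-stop under the ram, push the long arm of the press lever down until the bush's flange sits on the eye, then push the lever back so that the ram is up at the top again. Only push: the rod end is not to be lifted, the bush goes in by the lever and not by pushing on it or on the ram, and the other parts and tools stay where they are.

Things in the scene. Friction and masses are not known exactly. Their poses are not given: they have to be found in the camera images.
- press: the dark green arbor press, fixed to the bench; origin under the ram's axis at bench level. x runs from its open front to its column (rod end is pushed in +x), y to the left of someone facing its front, z up. Table: flat steel plate x -145 to 145, y -50 to 50, face 55 mm up. Head overhangs it: x -41 to 115, y -34 to 34, 165 to 260 mm up. Column: x 80 to 135, y -25 to 25 mm.
- v_home (a point): the point on the ram's axis, 12 mm above the press table, where the centre of the eye lies when the eye is home in the V-stop; fixed on the press, axes as for the press. The V-stop is two dark steel bars 18 mm high on the table, set as a 60 degree V that opens to the front (-x); home, the round eye touches both.
- eye (a point): centre of the eye of the bright steel rod end that lies flat and loose on the press table, half-way up. The eye is a round ring 60 mm across, 24 mm thick; neck and threaded shank (20 mm diameter, axis at mid-height) point along the point's -x. z up. About 0.66 kg with the bush. Starts 30 to 60 mm in front of home, up to 10 mm aside, turned up to 0.2 rad; the final direction of the shank is free.
- shank_end (a point): centre of the flat end face of the rod end's shank, 95 mm from the eye's centre; axes as for the eye. A good face to push on.
- bush: the brass flanged bush, started in the bore of the eye; flange 44 mm across, 4 mm thick; origin at the centre of the flange's top face. It slides down the bore, stiffly (about 100 N), and moves with the rod end. Seated, the flange's top is 16 mm above the eye's centre; at the start it is 22.5 to 26 mm above it.
- ram: the ram of the press, a 25 mm square steel bar with a round foot 36 mm across; origin at the centre of the foot's underside. It goes straight down as the lever turns, 18 mm per radian; fully up, its foot is 105 mm above the bench. At the start it clears the bush by 7 mm or more.
- lever_pivot (a point): where the lever's bar crosses its axle: 30 mm behind and 105 mm to the right (-y) of the ram's axis, 200 mm above the bench; axes as for the press. The lever swings about the y axis in a vertical plane on the right of the press: one straight round steel bar, 14 mm diameter, through a hub (40 mm across, 34 mm wide), long arm to the front, short arm to the back.
- lever_long_end (a point): centre of the black ball, 30 mm across, on the end of the lever's long arm, 205 mm from the pivot.
- lever_short_end (a point): centre of the black ball, 30 mm across, on the end of the lever's short arm, 120 mm from the pivot, opposite the long arm. Pushing the short arm down brings the long arm and the ram up.
- lever (a joint): angle of the lever, rad. 0: fully up against its stop, long arm to the front (-x) and 0.873 rad (50 degrees) above level; grows as the long arm goes down. The bush is seated at about 1.22 (long arm 20 degrees below level). Starts between 0 and 0.25, stays where it is left; takes about 0.4 N m to move freely (0.6 back up) and about 2 N m while the bush goes in.
- rod_b: another rod end without a bush, lying on the bench; origin under the centre of its eye. Not to be disturbed.
- rod_c: another rod end without a bush, lying on the bench; origin under the centre of its eye. Not to be disturbed.
- bush_b: a loose brass bush, 44 mm across and 28 mm tall, standing flange down on the bench; origin under its centre. Not to be disturbed.
- bush_c: a loose brass bush, 44 mm across and 28 mm tall, standing flange down on the bench; origin under its centre. Not to be disturbed.
- mallet: soft-faced mallet lying on the bench, 240 mm long with a wooden handle; origin under its middle. Not to be disturbed.
- file: flat file with a red handle lying on the bench, 300 mm long; origin under its middle. Not to be disturbed.
- caliper: steel caliper lying on the bench, 230 mm long; origin under its middle. Not to be disturbed.
- oil: yellow oil bottle, 52 mm across and 150 mm tall, standing on the bench; origin under its centre. Not to be disturbed.
Mind the look-alikes: they are no part of the job. Leave any purple or red look-alike of the part that bears eye alone.

How it is judged:
By the outcome, as a careful person would: the job done as asked, in the order asked, and still so for the second after the job is handed in, with the robot touching nothing.
It also fails if it takes over 61 s, if anything falls off the work surface, if the arm or the gripper's body presses on something with over 40 N, if the wrist force passes 120 N, or if a joint passes its speed limit or range.

## Working session

There is one attempt and no reset: what is moved stays moved. The work goes in short steps, Python scripts to look and compute and a tool call to move; the robot and the scene stay as the last step left them, time stands still between calls to the robot, and variables do not carry over. Pictures are saved under pics/ and viewed, and the job is handed in when it is done.

Besides the shell and the picture viewer there is one more tool, called after ">>>" as a command line: name --argument value ..., lists and objects as JSON in quotes. carry_out: Moves the arm, as the interface text tells. Its arguments: {"type":"object","properties":{"moves":{"type":"array","items":{"type":"array","items":{"type":"array","items":{"type":"number"}}}},"squeeze":{"type":"number"}},"required":["moves"]}

```bash
mkdir -p pics; cat > h.py <<'E'
import numpy as np, cv2
from plant import telemetry, optics
def shot(n,f,crop=None,s=1):
    c=optics.camera(n); im=c["color"][:,:,::-1].copy()
    if crop: x0,y0,x1,y1=crop; im=im[y0:y1,x0:x1]
    if s!=1: im=cv2.resize(im,None,fx=s,fy=s,interpolation=cv2.INTER_CUBIC)
    cv2.imwrite("pics/"+f,im); return c
def ray(c,u,v):
    K=c["mtx"];P=c["pose"]; d=np.array([(u-K[0,2])/K[0,0],(v-K[1,2])/K[1,1],1]); return P[:3,3],P[:3,:3]@d
def atz(c,u,v,z):
    o,d=ray(c,u,v); return o+d*(z-o[2])/d[2]
def proj(c,p):
    P=c["pose"];K=c["mtx"]; q=P[:3,:3].T@(np.array(p)-P[:3,3]); q=K@q; return q[:2]/q[2]
E
python3 - <<'E'
from h import *
for n in ["scene","side","wrist"]:
    c=shot(n,n+"0.png"); print(n,c["mtx"].round(1).tolist(),c["pose"].round(3).tolist())
o=telemetry.get_obs(); print({k:np.round(v,3).tolist() for k,v in o.items()})
E
```

```text
scene [[460.8, 0.0, 313.0], [0.0, 460.8, 236.2], [0.0, 0.0, 1.0]] [[0.794, 0.396, -0.462, 1.067], [0.608, -0.498, 0.618, -0.78], [0.015, -0.772, -0.636, 0.976], [0.0, 0.0, 0.0, 1.0]]
side [[534.5, 0.0, 314.3], [0.0, 534.5, 237.5], [0.0, 0.0, 1.0]] [[0.771, -0.503, 0.391, 0.031], [-0.637, -0.595, 0.49, -0.641], [-0.014, -0.627, -0.779, 1.166], [0.0, 0.0, 0.0, 1.0]]
wrist [[371.6, 0.0, 313.4], [0.0, 371.6, 246.9], [0.0, 0.0, 1.0]] [[0.411, 0.867, 0.281, 0.184], [0.912, -0.39, -0.129, 0.603], [-0.002, 0.309, -0.951, 0.373], [0.0, 0.0, 0.0, 1.0]]
{'time_s': 0.15, 'joints': [-1.113, 0.69, -0.195, 1.566, 0.157, 0.902, -0.215], 'qd': [0.001, -0.001, -0.002, -0.003, -0.001, -0.001, -0.001], 'effort': [-0.001, -53.994, -1.268, -15.872, 0.009, 0.007, 0.0], 'tcp_pos': [0.257, 0.569, 0.231], 'orientation': [[-0.912, 0.411, -0.0], [0.411, 0.912, -0.001], [-0.0, -0.001, -1.0]], 'contact_force': [0.009, 0.868, 0.527], 'ft_torque': [0.01, 0.01, 0.009], 'width': 0.998}
```

View pics/scene0.png

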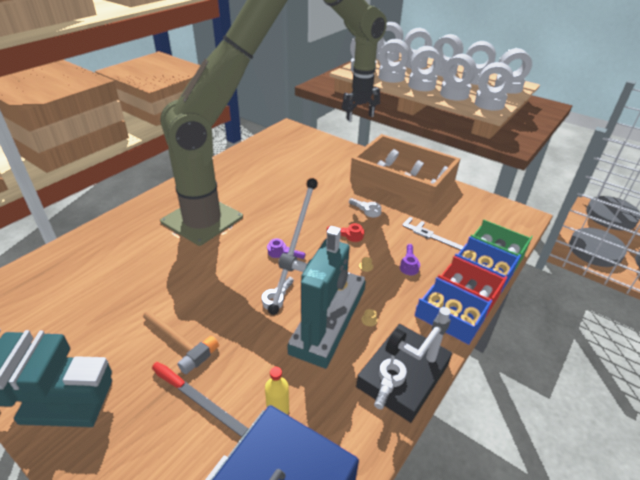

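View pics/side0.png

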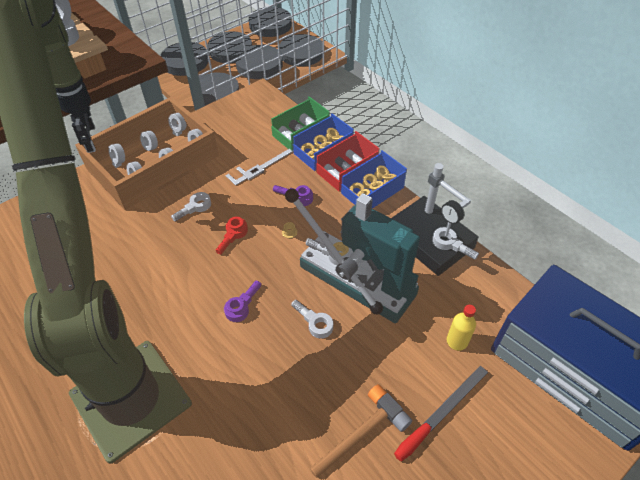

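View pics/wrist0.png

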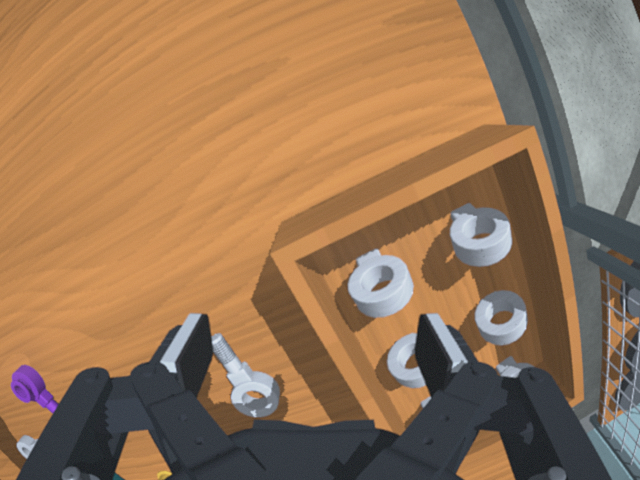

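```bash
python3 - <<'E'
from h import *
shot("side","side1.png",(270,170,430,330),5*0.75)
shot("scene","scene1.png",(230,160,400,380),2.7)
E
```

```text
(no output)
```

View pics/side1.png

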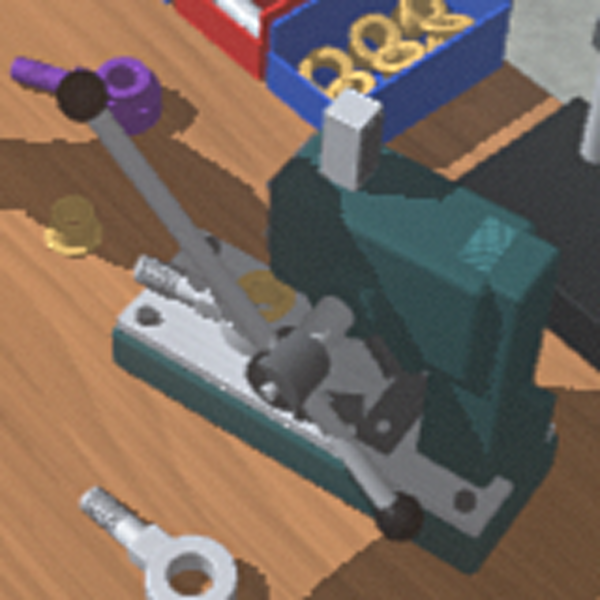

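View pics/scene1.png

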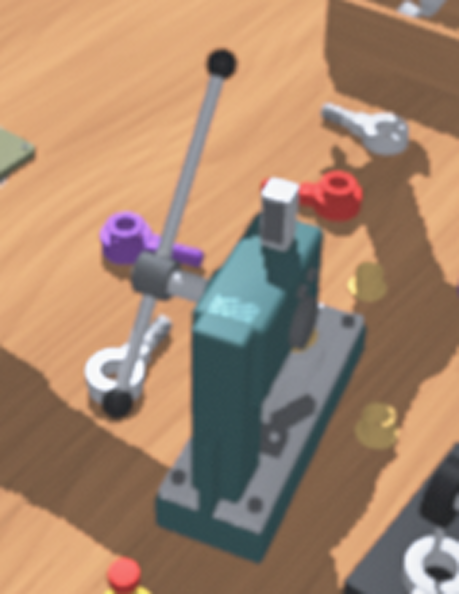

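```bash
cat > fit.py <<'E'
from h import *
from scipy.optimize import least_squares
S=optics.camera("side");C=optics.camera("scene")
def w(p,q): # press frame->world
    x,y,a=q[:3]; c,s=np.cos(a),np.sin(a); return np.array([x+c*p[0]-s*p[1],y+s*p[0]+c*p[1],p[2]])
def ball(L,th,sg):
    e=.873-th; return np.array([.03-sg*L*np.cos(e),-.105,.2+sg*L*np.sin(e)])
def cs(u,v): return (270+u/3.75,170+v/3.75)
def cc(u,v): return (230+u/2.7,160+v/2.7)
obs=[(S,cs(117,332),(-.145,-.05,.055)),(S,cs(205,232),(-.145,.05,.055)),(S,cs(470,543),(.145,-.05,.055)),
(C,cc(160,492),(.145,-.05,.055)),(C,cc(263,527),(.145,.05,.055)),(C,cc(365,325),(-.145,.05,.055)),
(S,cs(80,96),'L'),(S,cs(400,516),'S'),(C,cc(221,64),'L'),(C,cc(117,402),'S')]
def pt(p,q):
    if p=='L':p=ball(.205,q[3],1)
    elif p=='S':p=ball(.12,q[3],-1)
    return w(np.array(p),q)
def f(q): return np.concatenate([proj(c,pt(p,q))-np.array(uv) for c,uv,p in obs])
if __name__=="__main__":
    o=atz(S,365,255,.055);print(o)
    best=min((least_squares(f,[o[0],o[1],a,.1]) for a in np.arange(-3,3,.5)),key=lambda r:r.cost)
    q=best.x;print(q,f(q).reshape(-1,2).round(1).tolist())
    np.save("q.npy",q)
    for n in 'LS': print(n,pt(n,q))
    print("piv",w((.03,-.105,.2),q))
    # eye / shank end in side
E
python3 fit.py
```

```text
[ 0.65069035 -0.07198819  0.055     ]
[ 0.60930737 -0.09313641  4.95657331  0.09833451] [[0.3, -4.0], [-0.7, -1.4], [2.5, -3.6], [-1.8, -0.9], [-2.3, -0.0], [-1.4, -3.0], [0.6, -0.1], [0.5, 0.1], [-0.8, 0.5], [-1.3, 0.5]]
L [ 0.47925556 -0.00547356  0.3433928 ]
S [ 0.53540859 -0.23084634  0.11606275]
piv [ 0.51467516 -0.14763177  0.2       ]
```

```bash
cat > ov.py <<'E'
from fit import *
import sys
def overlay(c,q,crop,s,fn,extra=()):
    im=c["color"][:,:,::-1].copy();x0,y0,x1,y1=crop
    im=cv2.resize(im[y0:y1,x0:x1],None,fx=s,fy=s,interpolation=cv2.INTER_CUBIC)
    def P(p): u=(proj(c,w(np.array(p),q))-[x0,y0]+.5)*s; return tuple(int(round(t)) for t in u)
    def box(X,Y,Z,col):
        for z in Z: cv2.polylines(im,[np.array([P((X[0],Y[0],z)),P((X[1],Y[0],z)),P((X[1],Y[1],z)),P((X[0],Y[1],z))])],True,col,1)
        for x in X:
            for y in Y: cv2.line(im,P((x,y,Z[0])),P((x,y,Z[1])),col,1)
    box((-.145,.145),(-.05,.05),(0,.055),(0,0,255))
    box((-.041,.115),(-.034,.034),(.165,.26),(255,255,0))
    for p in extra: cv2.circle(im,P(p),3,(0,255,0),-1)
    cv2.imwrite("pics/"+fn,im)
if __name__=="__main__":
    q=np.load("q.npy")
    overlay(S,q,(270,170,430,330),4,sys.argv[1]+"s.png",[(0,0,.067)])
    overlay(C,q,(270,220,390,380),4,sys.argv[1]+"c.png",[(0,0,.067)])
E
python3 ov.py ov0
```

```text
(no output)
```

View pics/ov0s.png

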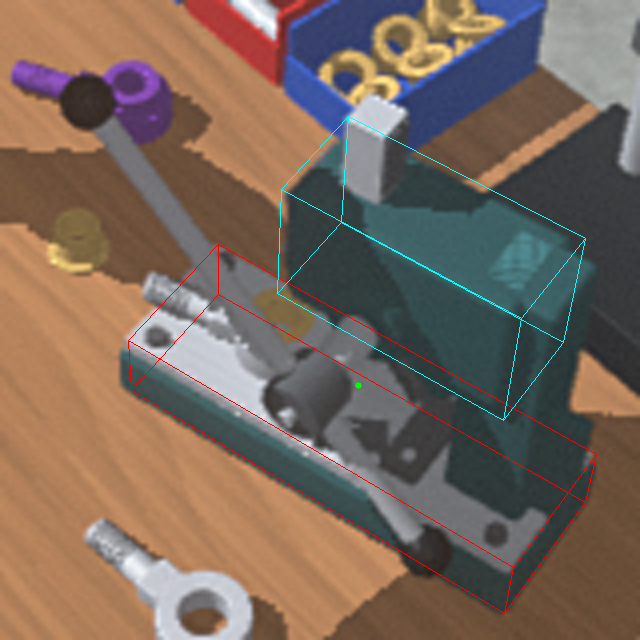

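View pics/ov0c.png

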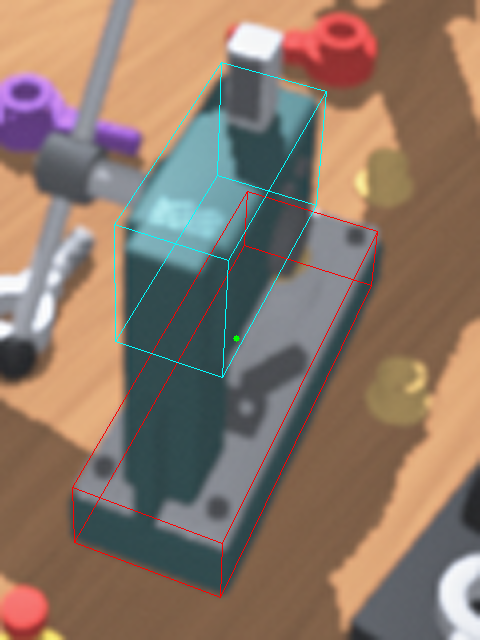

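```bash
cat > fit2.py <<'E'
import fit; from fit import *
def s4(u,v): return (269.5+u/4,169.5+v/4)
def c4(u,v): return (269.5+u/4,219.5+v/4)
obs=[(0,s4(122,350),(-.145,-.05,.055)),(0,s4(221,246),(-.145,.05,.055)),(0,s4(506,573),(.145,-.05,.055)),
(0,s4(288,196),(-.041,-.034,.26)),(0,s4(525,330),(.115,-.034,.26)),(0,s4(592,262),(.115,.034,.26)),
(1,c4(75,488),(.145,-.05,.055)),(1,c4(221,543),(.145,.05,.055)),(1,c4(381,234),(-.145,.05,.055)),
(1,c4(126,244),(.115,-.034,.26)),(1,c4(228,272),(.115,.034,.26)),(1,c4(324,96),(-.041,.034,.26)),
(0,cs(80,96),'L'),(0,cs(400,516),'S'),(1,cc(221,64),'L'),(1,cc(117,402),'S')]
from scipy.spatial.transform import Rotation as R
def adj(c,d):
    P=c["pose"].copy(); P[:3,3]+=d[:3]; P[:3,:3]=P[:3,:3]@R.from_rotvec(d[3:]).as_matrix(); return dict(c,pose=P)
def cams(q): return adj(S,q[4:10]),adj(C,q[10:16])
def f(q):
    cm=cams(q); e=np.concatenate([proj(cm[c],pt(p,q))-np.array(uv) for c,uv,p in obs])
    return np.concatenate([e/.8,q[[4,5,6,10,11,12]]/.002,q[[7,8,9,13,14,15]]/.004])
if __name__=="__main__":
    q0=np.r_[np.load("q.npy")[:4],np.zeros(12)]
    r=least_squares(f,q0,x_scale=np.r_[np.ones(4)*.01,np.ones(12)*.002]);q=r.x
    print(q.round(4),(f(q)[:32]*.8).reshape(-1,2).round(1).tolist()); np.save("q2.npy",q)
    cov=np.linalg.inv(r.jac.T@r.jac);print(np.sqrt(np.diag(cov))[:4])
    print(w((0,0,0),q),[pt(n,q) for n in 'LS'])
    from ov import overlay
    a,b=cams(q)
    overlay(a,q,(270,170,430,330),4,"ov1s.png",[(0,0,.067)])
    overlay(b,q,(270,220,390,380),4,"ov1c.png",[(0,0,.067)])
E
python3 fit2.py
```

```text
[ 6.1320e-01 -9.8100e-02  4.9484e+00  9.9800e-02  6.0000e-04  5.0000e-04
  4.0000e-04  1.6000e-03  4.2000e-03 -6.5000e-03 -6.0000e-04 -5.0000e-04
  1.9000e-03 -2.6000e-03 -1.0000e-03  1.3000e-03] [[1.6, -1.3], [-0.4, 0.9], [1.2, 0.9], [-1.3, -0.2], [-0.7, -0.6], [-1.3, -3.3], [-0.3, 0.8], [0.8, 1.3], [0.4, 0.4], [-2.5, -3.7], [0.5, -1.4], [1.4, -0.0], [1.3, 1.1], [-0.1, 2.3], [0.4, 1.3], [-0.8, 1.5]]
[0.00366987 0.00343653 0.00508069 0.01226424]
[ 0.61315643 -0.09806606  0.        ] [array([ 0.48377545, -0.00913309,  0.34317227]), array([ 0.53816348, -0.23528973,  0.11619184])]
```

View pics/ov1s.png

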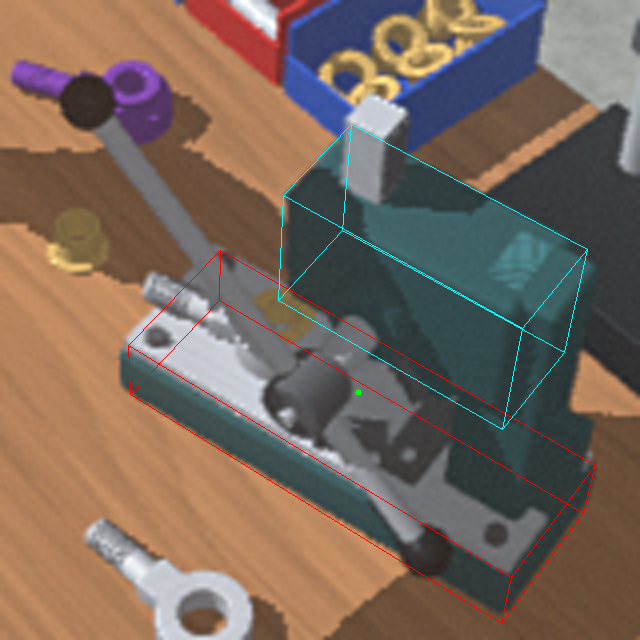

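View pics/ov1c.png

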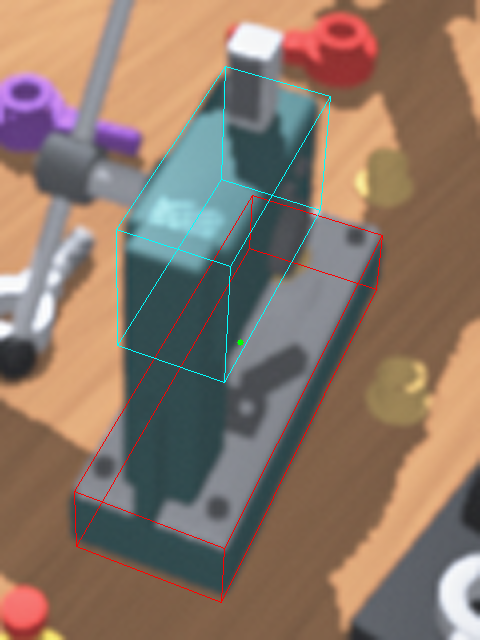

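```bash
cat > mv.py <<'E'
from h import *
from scipy.spatial.transform import Rotation as R
q=np.load("q2.npy") if __import__('os').path.exists("q2.npy") else None
def w(p,q=None):
    q=globals()['q'] if q is None else q
    x,y,a=q[:3]; c,s=np.cos(a),np.sin(a); return np.array([x+c*p[0]-s*p[1],y+s*p[0]+c*p[1],p[2]])
def pressR(): return R.from_euler('z',q[2]).as_matrix()
def tgt(p,tilt=0,yaw=0):
    """p in press frame (m); tool x toward press -x, z down; tilt leans body toward -x press; yaw about press z"""
    B=np.array([[-1,0,0],[0,1,0],[0,0,-1]]).T
    Rw=pressR()@R.from_euler('z',yaw).as_matrix()@B@R.from_euler('y',-tilt).as_matrix()
    return w(np.array(p)),Rw
def delta(p,Rw):
    o=telemetry.get_obs();R0=np.array(o["orientation"])
    t=R.from_matrix(R0.T@Rw).as_rotvec(); s=R0.T@(p-np.array(o["tcp_pos"]))*1000
    print("turn",t.round(3),"deg",np.degrees(np.linalg.norm(t)).round(1),"shift",s.round(1),np.linalg.norm(s).round(1))
def inpress():
    o=telemetry.get_obs();p=np.array(o["tcp_pos"])
    a=pressR().T@(p-w((0,0,0))); print("tcp press mm",(a*1000).round(1),"F",(pressR().T@np.array(o["contact_force"])).round(1),"t",round(o["time_s"],2))
E
python3 -c "
from mv import *
delta(*tgt((-.25,0,.26),.4))"
```

```text
turn [ 0.182 -0.372  0.899] deg 56.7 shift [-446.  -264.7  -28.7] 519.5
```

>>> carry_out --moves '[[[0.04,-0.07,0.17,-60,-35,-10,1],[0.07,-0.14,0.34,-110,-65,-20,1],[0.11,-0.21,0.5,-160,-95,-28,1],[0.145,-0.29,0.68,-210,-125,-28,1],[0.18,-0.37,0.85,-260,-155,-28,1]]]'

```text
time_s: 1.18
tcp_pos: [0.431, 0.3204, 0.2599]
orientation: [[-0.27, 0.957, 0.102], [0.883, 0.289, -0.369], [-0.383, -0.009, -0.924]]
contact_force: [0.9, 0.6, 0.8]
width: 0.003
```

```bash
python3 -c "
from mv import *
delta(*tgt((-.25,0,.26),.4))"
```

```text
turn [ 0.013 -0.006  0.056] deg 3.3 shift [-188.4   67.7   77.3] 214.6
```

>>> carry_out --moves '[[[0.013,-0.006,0.056,-50,18,20,1],[0.013,-0.006,0.056,-100,36,40,1],[0.013,-0.006,0.056,-145,52,60,1],[0.013,-0.006,0.056,-188,68,77,1],[0.013,-0.006,0.056,-188,68,77,1]]]'

```text
time_s: 1.8
tcp_pos: [0.5568, 0.1418, 0.2601]
orientation: [[-0.212, 0.973, 0.09], [0.896, 0.231, -0.38], [-0.391, -0.0, -0.92]]
contact_force: [-0.6, 0.8, 0.0]
width: -0.002
```

```bash
python3 -c "
from mv import *
inpress()
c=shot('wrist','w1.png');print(c['pose'].round(3).tolist())"
```

```text
tcp press mm [-246.4    1.3  260.1] F [-1.  -0.4  0. ] t 1.8
[[0.973, 0.175, 0.151, 0.527], [0.231, -0.734, -0.639, 0.268], [-0.001, 0.657, -0.754, 0.36], [0.0, 0.0, 0.0, 1.0]]
```

View pics/w1.png

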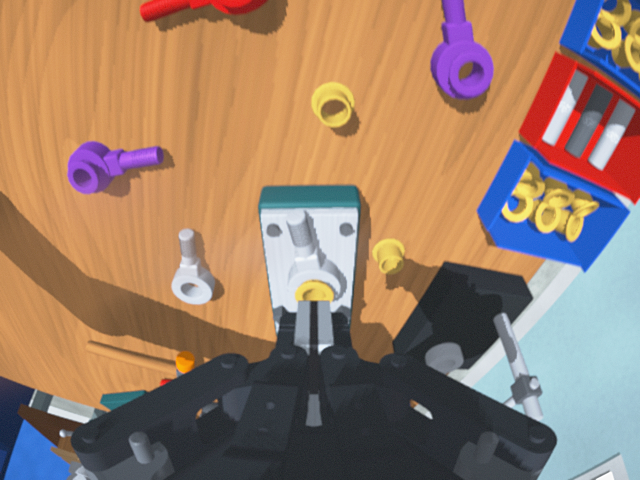

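```bash
cat >> h.py <<'E'
def rayf(c,u,v):
    K=c["mtx"];P=c["pose"]; x=(u-K[0,2])/K[0,0];y=(v-K[1,2])/K[1,1];r=np.hypot(x,y)
    d=np.array([np.sin(r)*x/max(r,1e-9),np.sin(r)*y/max(r,1e-9),np.cos(r)]); return P[:3,3],P[:3,:3]@d
def atzf(c,u,v,z):
    o,d=rayf(c,u,v); return o+d*(z-o[2])/d[2]
def projf(c,p):
    P=c["pose"];K=c["mtx"]; q=P[:3,:3].T@(np.array(p)-P[:3,3]); h=np.hypot(q[0],q[1]); r=np.arctan2(h,q[2])
    return np.array([K[0,2]+K[0,0]*r*q[0]/h,K[1,2]+K[1,1]*r*q[1]/h])
E
python3 - <<'E'
from mv import *
c=shot('wrist','w2.png',(240,170,390,330),3.75)
np.save('w2pose.npy',c['pose'])
for p in [(-.145,-.05,.055),(-.145,.05,.055),(-.145,-.05,0),(-.145,.05,0)]: print(p,projf(c,w(p)).round(1),((projf(c,w(p))-[239.5,169.5])*3.75).round(0))
E
```

```text
(-0.145, -0.05, 0.055) [265.  225.3] [ 96. 209.]
(-0.145, 0.05, 0.055) [361.2 225.5] [456. 210.]
(-0.145, -0.05, 0) [270.  196.4] [114. 101.]
(-0.145, 0.05, 0) [356.4 196.6] [439. 102.]
```

View pics/w2.png

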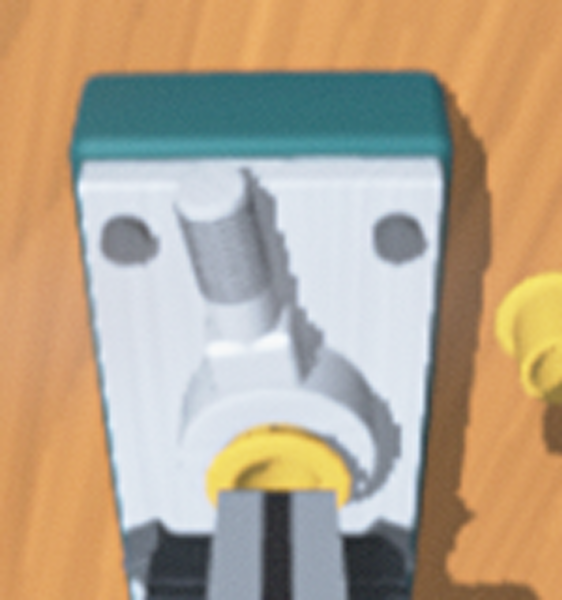

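```bash
cat > fit3.py <<'E'
import fit2; from fit2 import *
W=optics.camera("wrist")
def w2(u,v): return (239.5+u/3.75,169.5+v/3.75)
obs=[o for o in fit2.obs if not (isinstance(o[2],tuple) and o[2][2]>.2)]
obs+=[(2,w2(80,188),(-.145,-.05,.055)),(2,w2(443,188),(-.145,.05,.055))]
lines=[(w2(122,530),-.05),(w2(412,530),.05)]
def cams(q): return adj(S,q[4:10]),adj(C,q[10:16]),adj(W,q[16:22])
PR=lambda k: projf if k==2 else proj
def f(q,raw=0):
    cm=cams(q); e=np.concatenate([PR(c)(cm[c],pt(p,q))-np.array(uv) for c,uv,p in obs])
    L=[]
    for uv,y in lines:
        p=atzf(cm[2],*uv,.055); l=np.array([-np.sin(q[2]),np.cos(q[2])])@(p[:2]-q[:2]); L.append((l-y)*1000)
    if raw: return e.reshape(-1,2),L
    d=q[4:].reshape(3,6)
    return np.concatenate([e/.8,L,d[:,:3].ravel()/.002,d[:,3:].ravel()/.003])
if __name__=="__main__":
    r=least_squares(f,np.r_[np.load("q.npy")[:4],np.zeros(18)],x_scale=np.r_[np.ones(4)*.01,np.ones(18)*.002]);q=r.x
    e,L=f(q,1);print(q.round(4),e.round(1).tolist(),L); np.save("q2.npy",q)
    print(np.sqrt(np.diag(np.linalg.inv(r.jac.T@r.jac)))[:4])
    Wc=cams(q)[2]
    def pf(p): return (np.linalg.inv(R.from_euler('z',q[2]).as_matrix())@(p-w((0,0,0),q))*1000).round(1)
    for n,uv,z in [("shank end top?",(213,192),.067),("bush L",(208,480),.09),("bushR",(354,480),.09),("bush top",(280,428),.09),("eye L rim top",(182,440),.079),("eye R",(378,440),.079),("eye front? ",(280,388),.079)]:
        print(n,pf(atzf(Wc,*w2(*uv),z)),pf(atzf(W,*w2(*uv),z)))
E
python3 fit3.py
```

```text
[ 6.0810e-01 -8.9100e-02  4.9551e+00  9.1500e-02  0.0000e+00  5.0000e-04
  2.0000e-04  2.7000e-03 -1.1000e-03 -3.0000e-04 -4.0000e-04  6.0000e-04
  2.0000e-04  1.8000e-03 -4.0000e-04 -1.1000e-03  3.0000e-04 -1.1000e-03
  1.0000e-03 -1.2000e-03 -7.0000e-04  9.0000e-04] [[0.9, -1.6], [-1.3, 0.4], [0.9, -0.6], [-0.1, -0.4], [0.9, -0.3], [-0.3, -0.5], [0.1, 0.6], [-0.8, 0.9], [-0.0, 0.6], [-0.5, 0.4], [0.1, 0.1], [0.5, 0.2]] [np.float64(0.2876868785675474), np.float64(0.6164473891099448)]
[0.00191956 0.002055   0.00403833 0.01192718]
shank end top? [-152.6  -12.8   67. ] [-155.   -12.6   67. ]
bush L [-64.7 -16.1  90. ] [-67.7 -15.8  90. ]
bushR [-64.9  26.7  90. ] [-67.9  26.8  90. ]
bush top [-87.1   4.9  90. ] [-89.9   5.2  90. ]
eye L rim top [-70.1 -24.1  79. ] [-73.  -23.7  79. ]
eye R [-70.3  34.   79. ] [-73.3  34.1  79. ]
eye front?  [-92.    4.9  79. ] [-94.8   5.2  79. ]
```

```bash
python3 - <<'E'
from mv import *
shot('side','s3.png');shot('scene','c3.png')
yaw=.19
# approach: TCP 25mm behind contact
e=np.array([np.cos(yaw),np.sin(yaw)]); sh=np.array([-.155,-.013])
for back,z in [(.045,.16),(.045,.065),(.010+.012,.065)]:
    p=sh-e*back; print(p,w((*p,z))); delta(*tgt((*p,z),.45,yaw))
E
```

```text
[-0.19919019 -0.02149865] [0.53937463 0.09912883 0.16      ]
turn [-0.08  -0.052 -0.171] deg 11.2 shift [ -2.7 -26.4 108.6] 111.8
[-0.19919019 -0.02149865] [0.53937463 0.09912883 0.065     ]
turn [-0.08  -0.052 -0.171] deg 11.2 shift [ 34.1 -26.1 196.2] 200.8
[-0.17660409 -0.0171549 ] [0.54902026 0.07824913 0.065     ]
turn [-0.08  -0.052 -0.171] deg 11.2 shift [ 13.2 -21.8 204.9] 206.5
```

View pics/s3.png

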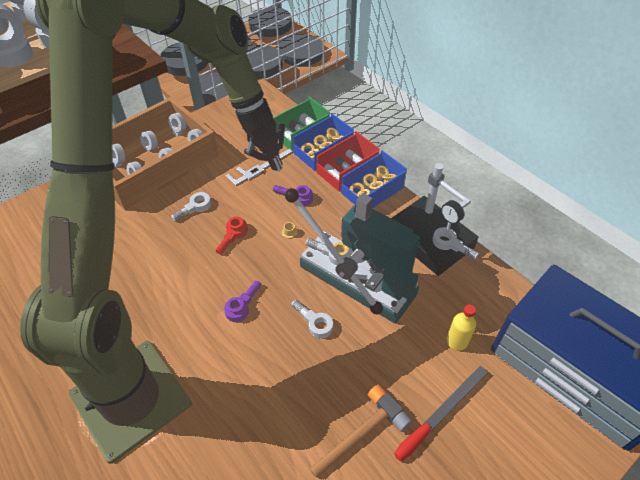

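View pics/c3.png

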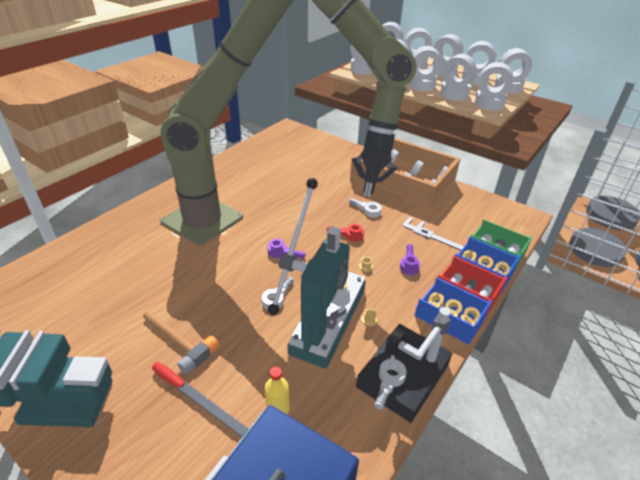

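>>> carry_out --moves '[[[-0.04,-0.03,-0.09,0,-13,54,1],[-0.08,-0.052,-0.171,-3,-26,108,1],[-0.08,-0.052,-0.171,15,-26,150,1],[-0.08,-0.052,-0.171,34,-26,194,1],[-0.08,-0.052,-0.171,34,-26,194,1]]]'

```text
time_s: 2.78
tcp_pos: [0.5375, 0.0988, 0.0643]
orientation: [[-0.38, 0.908, 0.177], [0.816, 0.419, -0.398], [-0.436, -0.007, -0.9]]
contact_force: [-0.0, 0.0, 0.5]
width: -0.003
```

```bash
python3 - <<'E'
from mv import *
inpress()
c=shot('wrist','w4.png',(200,120,420,330),2.7)
shot('side','s4.png',(240,130,420,310),3.3)
yaw=.19
e=np.array([np.cos(yaw),np.sin(yaw)]); sh=np.array([-.155,-.013])
delta(*tgt((*(sh-e*.014),.065),.45,yaw))
E
```

```text
tcp press mm [-199.4  -23.4   64.3] F [-0.  -0.   0.5] t 2.77
turn [-0.     0.001 -0.002] deg 0.1 shift [-25.7  -0.5  16.1] 30.3
```

View pics/w4.png

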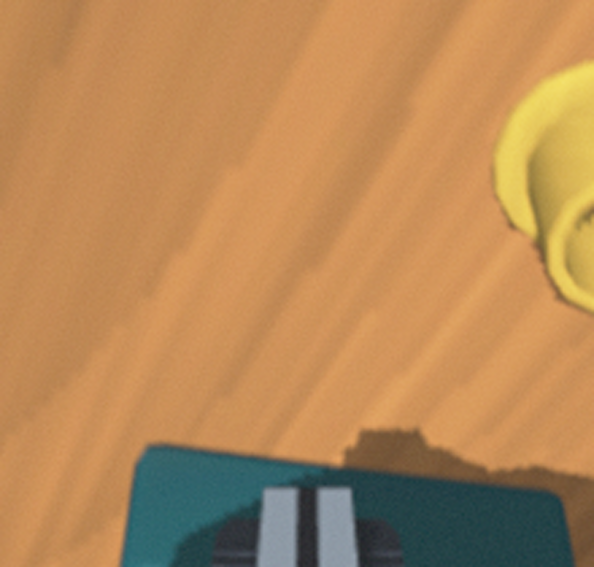

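View pics/s4.png

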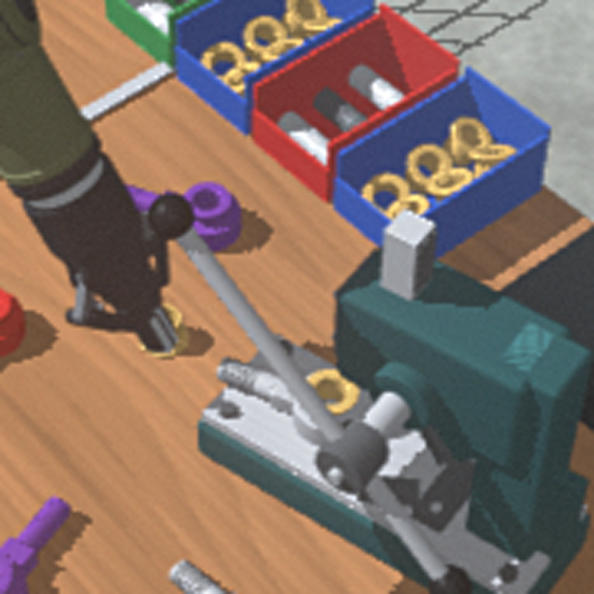

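>>> carry_out --moves '[[[0,0,0,-10,0,5,1],[0,0,0,-20,0,10,1],[0,0,0,-26,0,12,1],[0,0,0,-29,0,14,1],[0,0,0,-32,0,15.5,1]]]'

```text
time_s: 3.5
tcp_pos: [0.5547, 0.066, 0.0672]
orientation: [[-0.375, 0.909, 0.182], [0.819, 0.417, -0.395], [-0.435, 0.001, -0.9]]
contact_force: [0.2, 0.7, 0.4]
width: -0.003
```

```bash
python3 - <<'E'
from mv import *
inpress()
shot('side','s5.png',(280,190,400,310),5)
E
```

```text
tcp press mm [-163.4  -14.6   67.2] F [-0.6  0.3  0.4] t 3.5
```

View pics/s5.png

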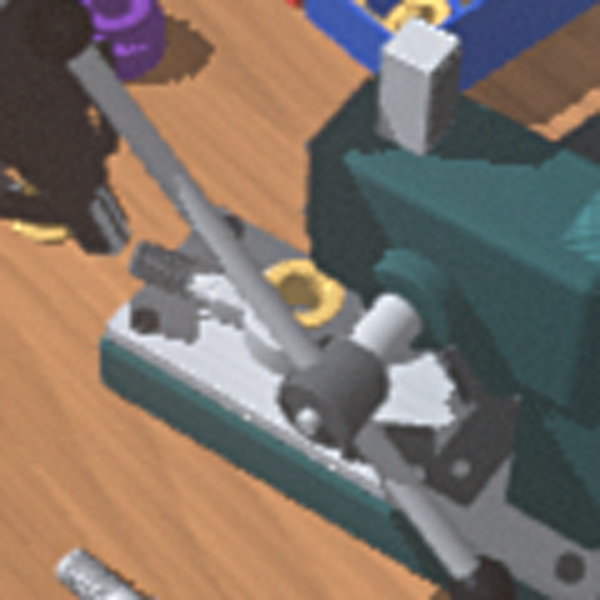

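>>> carry_out --moves '[[[0,0,0,-5,0,3,1],[0,0,0,-9,0,5.3,1],[0,0,0,-13,0,7.5,1],[0,0,0,-17,0,9.5,1],[0,0,0,-20,0,11,1]]]'

```text
time_s: 4.18
tcp_pos: [0.5643, 0.0452, 0.066]
orientation: [[-0.375, 0.909, 0.182], [0.818, 0.417, -0.395], [-0.435, 0.001, -0.9]]
contact_force: [-1.8, 3.3, 2.8]
width: -0.001
```

```bash
python3 - <<'E'
from mv import *
inpress()
shot('side','s6.png',(280,190,400,310),5)
shot('wrist','w6.png',(240,250,390,400),4)
E
```

```text
tcp press mm [-140.9  -10.3   66. ] F [-3.6 -1.   2.8] t 4.17
```

View pics/s6.png

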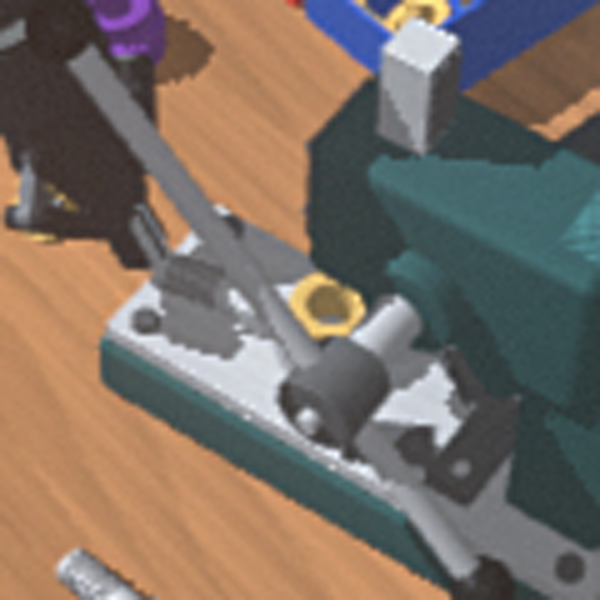

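View pics/w6.png

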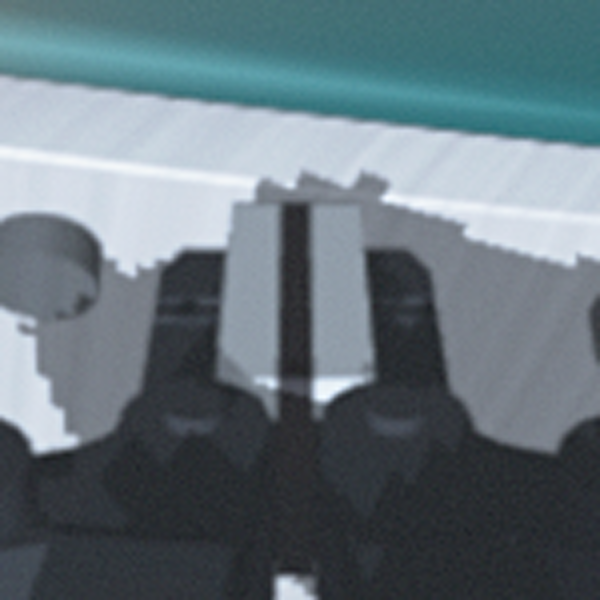

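```bash
cat >> mv.py <<'E'
from fit2 import adj
def sidep(u,v,z):
    c=adj(optics.camera("side"),q[4:10]); return (pressR().T@(atz(c,u,v,z)-w((0,0,0)))*1000).round(1)
E
python3 - <<'E'
from mv import *
for u,v in [(305,292),(328,305)]: print(sidep(279.5+u/5,189.5+v/5,.091))
E
```

```text
[-60.3   7.2  91. ]
[-46.1   7.2  91. ]
```

>>> carry_out --moves '[[[0,0,0,-3.6,-0.8,1.7,1],[0,0,0,-7.2,-1.5,3.4,1],[0,0,0,-10.6,-2.2,5.1,1],[0,0,0,-14.2,-3,6.8,1],[0,0,0,-17.7,-3.7,8.5,1]]]'

```text
time_s: 5.1
tcp_pos: [0.5689, 0.0256, 0.066]
orientation: [[-0.375, 0.909, 0.182], [0.818, 0.417, -0.396], [-0.435, 0.0, -0.9]]
contact_force: [-1.0, 4.4, 1.0]
width: 0.003
```

```bash
python3 - <<'E'
from mv import *
inpress()
shot('side','s7.png',(280,190,400,310),5)
E
```

```text
tcp press mm [-119.9  -10.7   66.2] F [-1.6  0.4  0. ] t 5.2
```

View pics/s7.png

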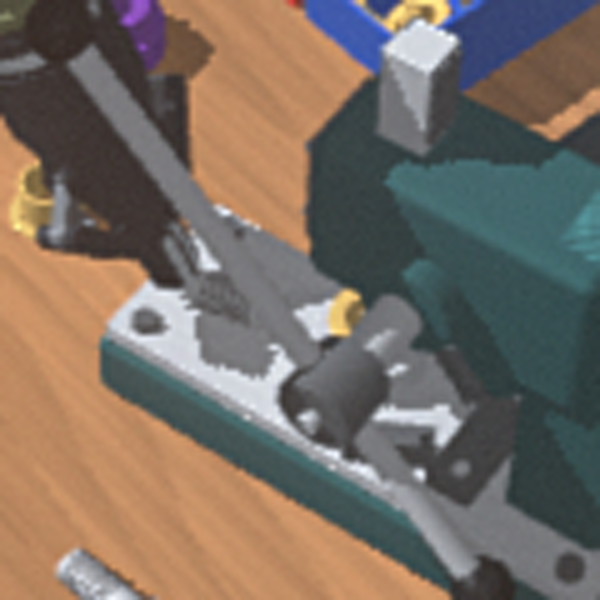

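>>> carry_out --moves '[[[0,0,0,-3.6,-0.8,1.7,1],[0,0,0,-7.2,-1.5,3.4,1],[0,0,0,-10.6,-2.2,5.1,1],[0,0,0,-13.2,-2.8,6.4,1],[0,0,0,-15.5,-3.3,7.5,1]]]'

```text
time_s: 5.88
tcp_pos: [0.5729, 0.012, 0.0653]
orientation: [[-0.378, 0.907, 0.183], [0.819, 0.42, -0.391], [-0.432, 0.002, -0.902]]
contact_force: [-4.1, 8.9, 3.5]
width: -0.0
```

```bash
python3 - <<'E'
from mv import *
inpress()
shot('side','s8.png',(280,190,400,310),5)
shot('scene','c8.png',(280,210,380,340),4.5)
E
```

```text
tcp press mm [-105.8  -10.    65.5] F [-8.4 -1.3  2.6] t 5.97
```

View pics/s8.png

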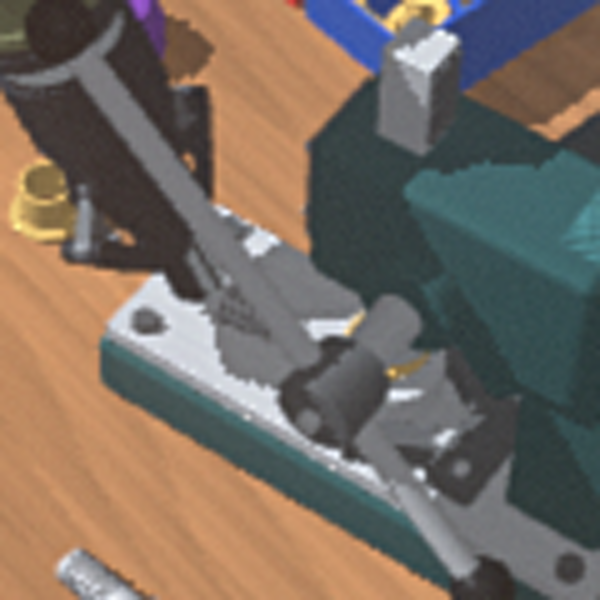

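View pics/c8.png

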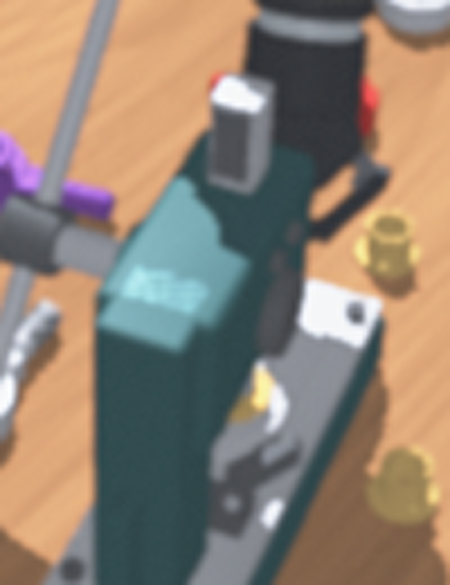

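>>> carry_out --moves '[[[0,0,0,-2,-0.4,1,1],[0,0,0,-4,-0.8,2,1],[0,0,0,-6,-1.2,3,1],[0,0,0,-8,-1.6,4,1]]]'

```text
time_s: 6.58
tcp_pos: [0.5751, 0.0051, 0.0649]
orientation: [[-0.38, 0.907, 0.184], [0.819, 0.422, -0.388], [-0.43, 0.003, -0.903]]
contact_force: [-8.3, 15.7, 8.7]
width: 0.001
```

```bash
python3 - <<'E'
from mv import *
inpress()
E
```

```text
tcp press mm [-99.4  -9.5  64.9] F [-14.9  -2.9   6.8] t 6.67
```

>>> carry_out --moves '[[[0,0,0,-2,-0.4,1,1],[0,0,0,-4,-0.8,2,1],[0,0,0,-4,-0.8,2,1]]]'

```text
time_s: 7.05
tcp_pos: [0.5755, 0.0051, 0.0639]
orientation: [[-0.384, 0.905, 0.184], [0.82, 0.426, -0.383], [-0.425, 0.004, -0.905]]
contact_force: [-11.5, 21.9, 10.9]
width: 0.001
```

```bash
python3 - <<'E'
from mv import *
inpress()
shot('side','s9.png',(280,190,400,310),5)
shot('scene','c9.png',(280,210,380,340),4.5)
E
```

```text
tcp press mm [-99.3  -9.   63.9] F [-24.2  -6.   10.8] t 7.15
```

View pics/s9.png

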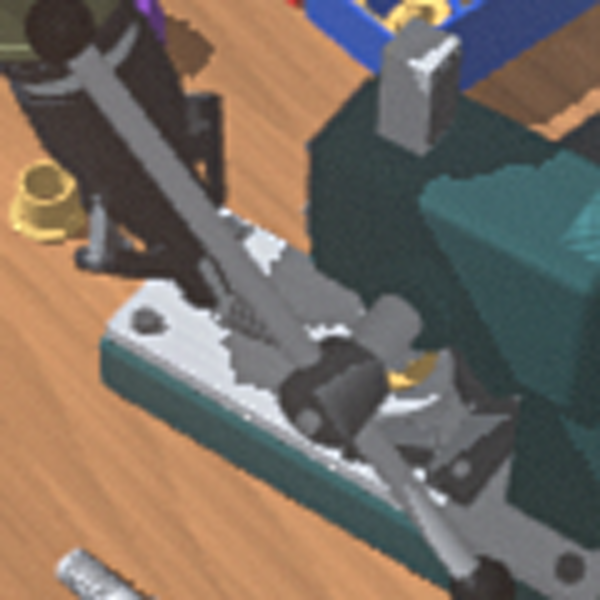

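View pics/c9.png

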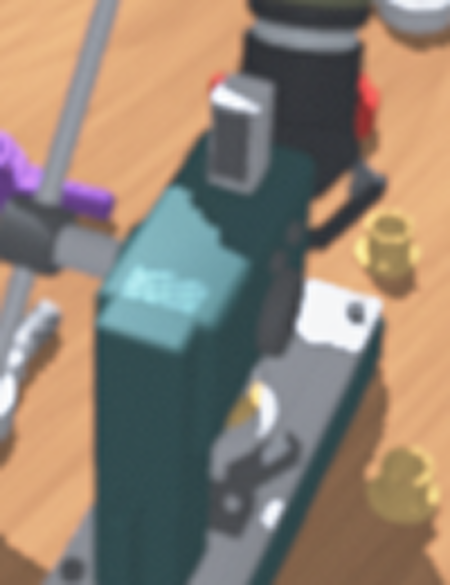

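```bash
cat > eyeov.py <<'E'
from mv import *
import sys
def ov(tag,cx=0,cy=0,bz=.091):
    for n,cr,sl in [("side",(320,230,400,300),slice(4,10)),("scene",(310,270,370,340),slice(10,16))]:
        raw=optics.camera(n);c=adj(raw,q[sl]);x0,y0,x1,y1=cr;s=8
        im=cv2.resize(raw["color"][y0:y1,x0:x1,::-1],None,fx=s,fy=s,interpolation=cv2.INTER_CUBIC)
        im0=im.copy()
        def ring(r,z,col):
            t=np.linspace(0,2*np.pi,60);P=[(proj(c,w((cx+r*np.cos(a),cy+r*np.sin(a),z)))-[x0,y0]+.5)*s for a in t]
            cv2.polylines(im,[np.int32(np.round(P))],True,col,1)
        ring(.03,.079,(0,0,255));ring(.03,.055,(0,0,160));ring(.022,bz,(0,255,0))
        cv2.imwrite(f"pics/{tag}_{n}.png",np.hstack([im0,im])[:, :1300] if n!="side" else im)
ov(sys.argv[1],*[float(a) for a in sys.argv[2:]])
E
python3 eyeov.py e1; python3 -c "
import cv2
for n in ['side','scene']: print(cv2.imread('pics/e1_%s.png'%n).shape)
a=cv2.imread('pics/e1_scene.png');cv2.imwrite('pics/e1_scene.png',cv2.resize(a,None,fx=.8,fy=.8))"
```

```text
(560, 640, 3)
(560, 960, 3)
```

View pics/e1_side.png

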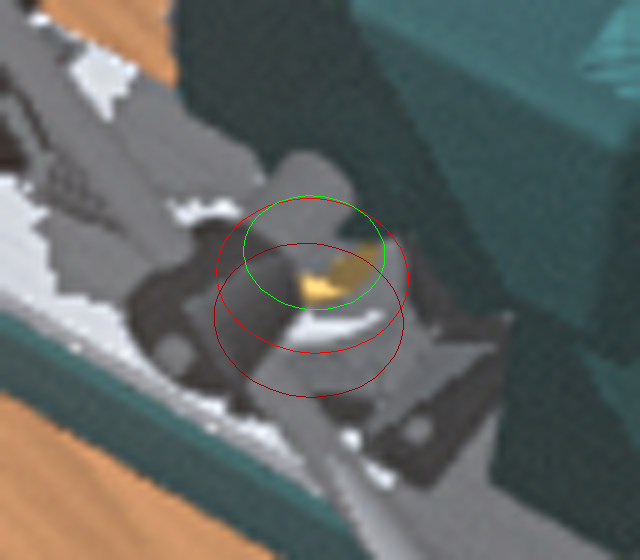

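View pics/e1_scene.png

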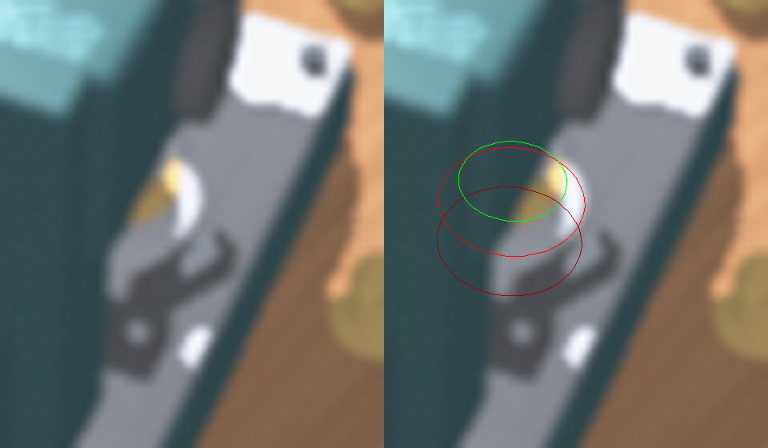

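>>> carry_out --moves '[[[0,0,0,0,-2.5,0,1],[0,0,0,0,-5,0,1],[0,0,0,-1,-5,0.5,1],[0,0,0,-1,2,0.5,1],[0,0,0,-1,4,0.5,1]]]'

```text
time_s: 8.07
tcp_pos: [0.5765, 0.0054, 0.0635]
orientation: [[-0.385, 0.906, 0.179], [0.82, 0.424, -0.385], [-0.424, -0.001, -0.906]]
contact_force: [-19.7, 24.2, 15.4]
width: 0.001
```

```bash
python3 - <<'E'
from mv import *
inpress()
E
python3 eyeov.py e2
```

```text
tcp press mm [-99.2  -8.   63.5] F [-27.6 -11.7  15.2] t 8.18
```

View pics/e2_side.png

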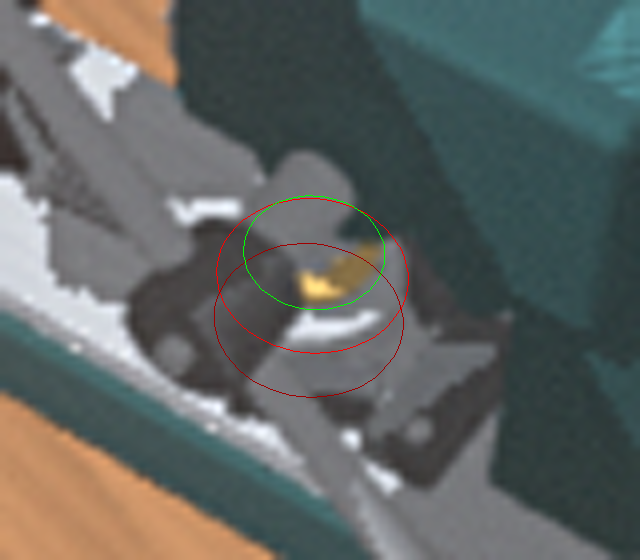

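>>> carry_out --moves '[[[0,0,0,20,0,-10,1],[0,0,0,60,0,-30,1],[0,0,0,60,0,-90,1],[0,0,0,60,0,-150,1],[0,0,0,60,0,-200,1]]]'

```text
time_s: 9.0
tcp_pos: [0.5216, 0.124, 0.222]
orientation: [[-0.374, 0.91, 0.182], [0.819, 0.416, -0.397], [-0.436, 0.001, -0.9]]
contact_force: [1.5, 0.8, 0.1]
width: -0.002
```

```bash
cat > lev.py <<'E'
from mv import *
def lt(th,d,r=.17,tilt=0):
    e=.873-th; a=np.array([-np.cos(e),np.sin(e)]);n=np.array([np.sin(e),np.cos(e)])
    p=np.array([.03,.2])+a*r+n*d
    return tgt((p[0],-.105,p[1]),tilt,0)
E
python3 - <<'E'
from lev import *
inpress()
delta(*tgt((-.20,-.05,.42),0,0))
delta(*lt(.09,.06,.17,-.3))
print(lt(.09,.06,.17,-.3)[0])
E
python3 eyeov.py e3
```

```text
tcp press mm [-230.   -29.9  223.9] F [ 0.2  1.8 -0.1] t 9.1
turn [0.051 0.446 0.184] deg 27.8 shift [-108.3  -23.5 -165.7] 199.4
turn [0.024 0.745 0.192] deg 44.1 shift [-208.7 -106.6  -54.4] 240.6
[ 0.49462341 -0.06753381  0.36244756]
```

View pics/e3_side.png

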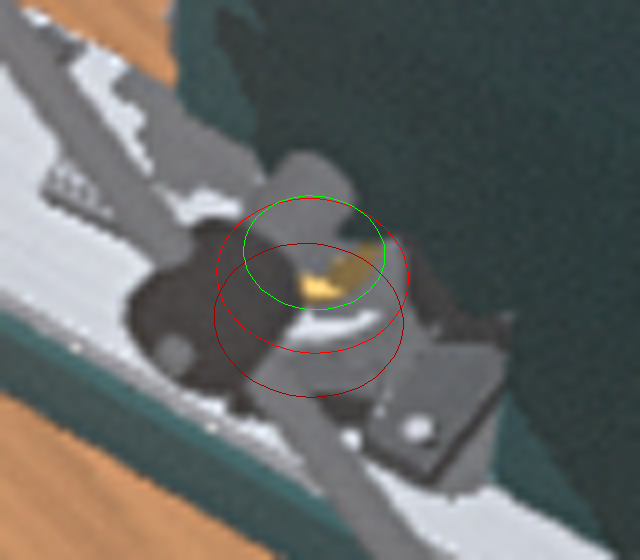

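>>> carry_out --moves '[[[0.02,0.15,0.06,-36,-8,-55,1],[0.035,0.3,0.12,-72,-16,-110,1],[0.05,0.446,0.184,-108,-24,-166,1],[0.05,0.446,0.184,-108,-24,-166,1],[0.05,0.446,0.184,-108,-24,-166,1]]]'

```text
time_s: 9.93
tcp_pos: [0.51, 0.091, 0.4151]
orientation: [[-0.237, 0.971, -0.007], [0.971, 0.237, -0.006], [-0.004, -0.009, -1.0]]
contact_force: [0.6, 0.4, -0.8]
width: -0.001
```

```bash
python3 - <<'E'
from lev import *
inpress()
delta(*lt(.09,.10,.17,-.3))
delta(*lt(.09,.06,.17,-.3))
delta(*lt(.09,.025,.17,-.3))
E
```

```text
tcp press mm [-200.4  -52.7  413.5] F [0.5 0.3 0.2] t 10.03
turn [-0.012  0.304 -0.001] deg 17.4 shift [-180.3  -52.2   24. ] 189.3
turn [-0.012  0.304 -0.001] deg 17.4 shift [-152.   -51.8   52.3] 168.9
turn [-0.012  0.304 -0.001] deg 17.4 shift [-127.2  -51.5   77. ] 157.4
```

>>> carry_out --moves '[[[0,0.1,0,-60,-17,0,1],[0,0.2,0,-120,-35,5,1],[-0.01,0.3,0,-180,-52,24,1],[-0.01,0.3,0,-152,-52,52,1],[-0.01,0.3,0,-134,-52,70,1]]]'

```text
time_s: 10.65
tcp_pos: [0.4893, -0.0505, 0.3432]
orientation: [[-0.225, 0.972, -0.073], [0.929, 0.236, 0.286], [0.295, -0.004, -0.955]]
contact_force: [-0.3, 1.9, 1.9]
width: 0.002
```

```bash
python3 - <<'E'
from lev import *
inpress()
shot('side','s10.png',(240,130,400,290),3.75)
shot('scene','c10.png',(250,130,400,320),3)
for th,d,r,t in [(.09,.012,.17,-.3),(.3,.008,.17,-.3)]: delta(*lt(th,d,r,t))
E
```

```text
tcp press mm [ -69.2 -106.1  343.5] F [-0.1 -0.5  0.4] t 10.75
turn [ 0.     0.003 -0.   ] deg 0.2 shift [10.2 -0.7 21.5] 23.8
turn [ 0.     0.003 -0.   ] deg 0.2 shift [26.9 -0.7 57.5] 63.5
```

View pics/s10.png

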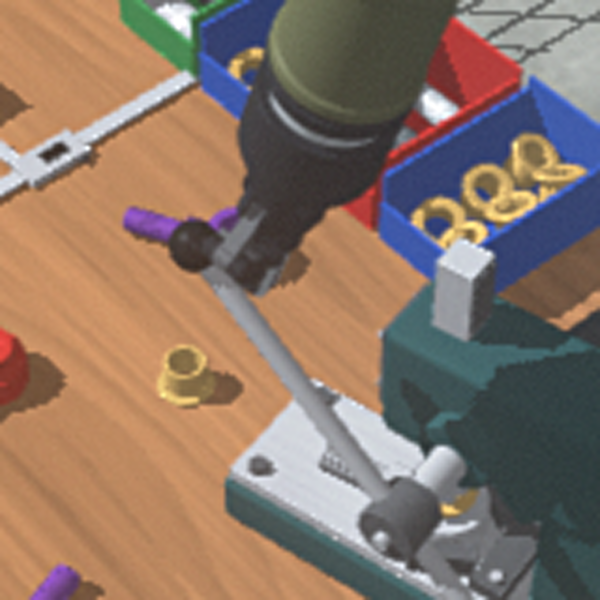

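View pics/c10.png

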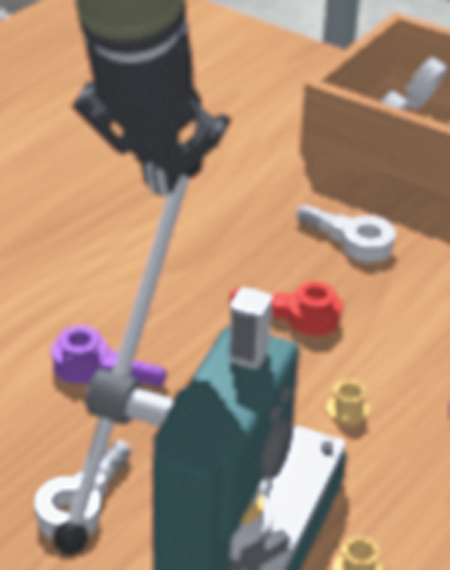

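```bash
python3 - <<'E'
from lev import *
C=adj(optics.camera('scene'),q[10:16]);S=adj(optics.camera('side'),q[4:10])
tcp=np.array(telemetry.get_obs()['tcp_pos'])
pts={'tcp':tcp}
for r in (.205,.17,.14): pts[r]=lt(.09,0,r)[0]
for k,p in pts.items(): print(k,((proj(S,p)-[239.5,129.5])*3.75).round(),((proj(C,p)-[249.5,129.5])*3).round())
E
```

```text
tcp [269. 284.] [163. 193.]
0.205 [195. 250.] [187. 164.]
0.17 [231. 298.] [174. 204.]
0.14 [262. 339.] [164. 238.]
```

```bash
cat >> lev.py <<'E'
def rows(seq):
    o=telemetry.get_obs();R0=np.array(o["orientation"]);p0=np.array(o["tcp_pos"])
    for s in seq:
        p,Rw=lt(*s); t=R.from_matrix(R0.T@Rw).as_rotvec(); d=R0.T@(p-p0)*1000
        print([*t.round(2).tolist(),*d.round(1).tolist(),1])
def lever(d=.009):
    o=telemetry.get_obs(); p=pressR().T@(np.array(o["tcp_pos"])-w((0,0,0))); v=np.array([.03-p[0],p[2]-.2]); L=np.hypot(*v)
    e=np.arctan2(v[1],v[0])-np.arcsin(d/L); print("theta~",round(.873-e,3),"r",round(L,3))
E
python3 - <<'E'
from lev import *
rows([(.09,.012,.17,-.3),(.2,.008,.17,-.27),(.3,.008,.17,-.24),(.4,.008,.17,-.21),(.5,.008,.17,-.18)])
E
```

```text
[0.0, 0.0, -0.0, 11.2, -1.2, 23.4, 1]
[0.0, -0.03, -0.0, 21.8, -1.3, 43.5, 1]
[0.0, -0.06, -0.0, 28.0, -1.4, 59.3, 1]
[0.0, -0.09, -0.0, 32.6, -1.5, 75.7, 1]
[0.0, -0.12, -0.0, 35.5, -1.6, 92.5, 1]
```

>>> carry_out --moves '[[[0,0,0,11,-1,23,1],[0,-0.03,0,22,-1,43,1],[0,-0.06,0,28,-1,59,1],[0,-0.09,0,33,-1,76,1],[0,-0.12,0,35.5,-1,92,1]]]'

```text
time_s: 11.78
tcp_pos: [0.4765, 0.0076, 0.2695]
orientation: [[-0.234, 0.971, -0.037], [0.957, 0.237, 0.17], [0.174, 0.004, -0.985]]
contact_force: [0.5, 0.1, 0.9]
width: 0.001
```

```bash
python3 - <<'E'
from lev import *
inpress(); lever()
rows([(.6,.008,.17,-.15),(.7,.008,.17,-.12),(.78,.008,.17,-.1),(.85,.008,.17,-.08)])
shot('side','s11.png',(240,130,400,290),3.75)
E
```

```text
tcp press mm [-127.5 -105.4  268.9] F [ 0.7 -0.  -0.3] t 11.88
theta~ 0.513 r 0.172
[0.0, -0.03, -0.0, 1.3, 0.4, 15.8, 1]
[0.0, -0.06, -0.0, 2.9, 0.3, 32.8, 1]
[0.0, -0.08, -0.0, 2.9, 0.3, 46.4, 1]
[0.0, -0.1, -0.0, 2.1, 0.3, 58.3, 1]
```

View pics/s11.png

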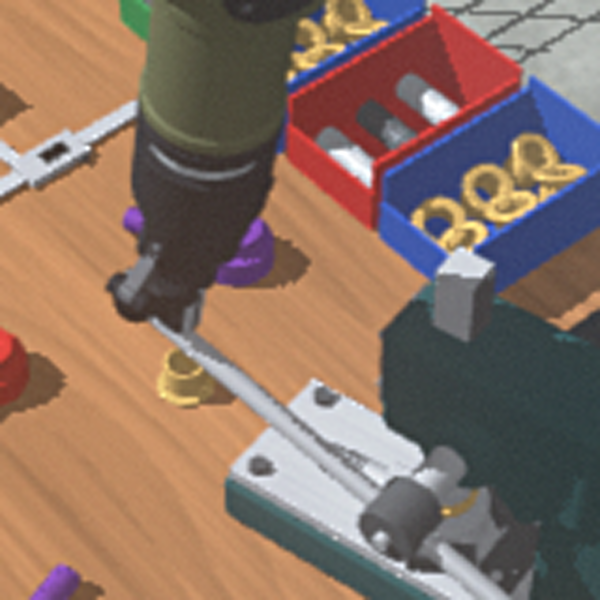

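>>> carry_out --moves '[[[0,-0.03,0,1.3,0,16,1],[0,-0.06,0,2.9,0,32,1],[0,-0.08,0,2.9,0,46,1],[0,-0.1,0,2.1,0,58,1]]]'

```text
time_s: 12.42
tcp_pos: [0.4748, 0.0191, 0.2135]
orientation: [[-0.236, 0.972, -0.012], [0.969, 0.236, 0.075], [0.075, 0.006, -0.997]]
contact_force: [-2.4, -0.7, 11.5]
width: -0.001
```

```bash
python3 - <<'E'
from lev import *
inpress(); lever()
rows([(.93,.008,.17,-.05),(1.0,.008,.17,-.03),(1.05,.008,.17,-.02),(1.1,.008,.17,0)])
E
python3 eyeov.py e4
```

```text
tcp press mm [-137.3 -103.5  213.3] F [-0.1 -0.8  3.7] t 12.53
theta~ 0.848 r 0.168
[0.01, -0.03, -0.0, 1.7, -1.5, 15.1, 1]
[0.01, -0.05, -0.0, 0.3, -1.6, 27.0, 1]
[0.01, -0.06, -0.0, -1.2, -1.6, 35.3, 1]
[0.01, -0.08, -0.0, -3.2, -1.7, 43.6, 1]
```

View pics/e4_side.png

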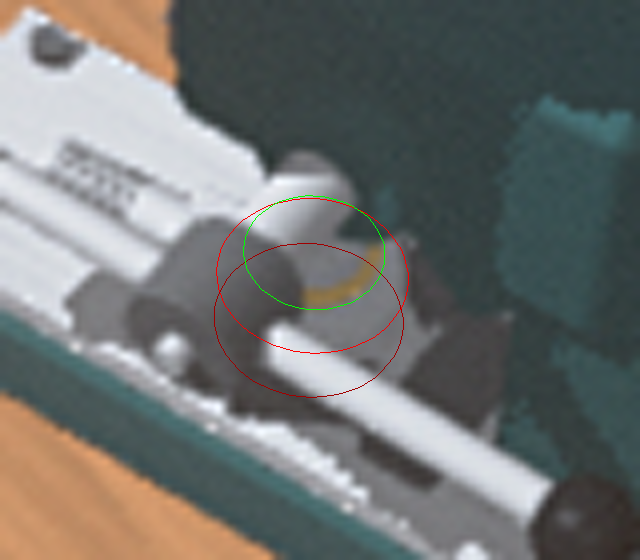

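>>> carry_out --moves '[[[0,-0.02,0,1.7,-1,8,1],[0,-0.03,0,1.7,-1,15,1],[0,-0.05,0,0.5,-1,27,1],[0,-0.06,0,-1.2,-1,35,1],[0,-0.08,0,-3.2,-1,43.5,1]]]'

```text
time_s: 13.35
tcp_pos: [0.475, 0.0181, 0.1705]
orientation: [[-0.235, 0.972, 0.009], [0.972, 0.235, -0.004], [-0.006, 0.008, -1.0]]
contact_force: [0.2, -2.5, 11.7]
width: 0.003
```

```bash
python3 - <<'E'
from lev import *
inpress(); lever()
rows([(1.15,.008,.17,0),(1.19,.008,.17,0),(1.22,.008,.17,0.0),(1.25,.008,.17,0)])
E
python3 eyeov.py e5
```

```text
tcp press mm [-136.5 -103.7  169.9] F [1.8 0.9 7.7] t 13.45
theta~ 1.105 r 0.169
[0.01, 0.01, -0.0, -0.7, -1.4, 8.7, 1]
[0.01, 0.01, -0.0, -2.4, -1.4, 15.3, 1]
[0.01, 0.01, -0.0, -3.8, -1.5, 20.2, 1]
[0.01, 0.01, -0.0, -5.3, -1.5, 25.1, 1]
```

View pics/e5_side.png

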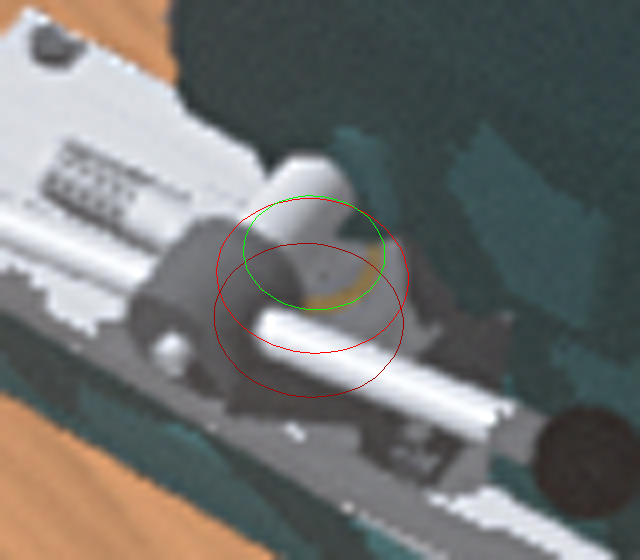

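>>> carry_out --moves '[[[0,0,0,-0.7,-1,5,1],[0,0,0,-1.5,-1,10,1],[0,0,0,-2.4,-1,15,1],[0,0,0,-3.5,-1,19,1],[0,0,0,-4,-1,22,1]]]'

```text
time_s: 14.28
tcp_pos: [0.4759, 0.0136, 0.1488]
orientation: [[-0.235, 0.972, 0.011], [0.972, 0.235, -0.004], [-0.007, 0.01, -1.0]]
contact_force: [0.9, -3.6, 13.3]
width: -0.002
```

```bash
python3 - <<'E'
from lev import *
inpress(); lever()
E
```

```text
tcp press mm [-131.4 -103.7  148.6] F [ 2.5  0.8 10.6] t 14.38
theta~ 1.234 r 0.169
```

>>> carry_out --moves '[[[0,0,0,-0.5,0,2,1],[0,0,0,-1,0,4,1],[0,0,0,-1.5,0,6,1]]]'

```text
time_s: 14.75
tcp_pos: [0.4764, 0.0119, 0.1433]
orientation: [[-0.235, 0.972, 0.012], [0.972, 0.235, -0.004], [-0.007, 0.01, -1.0]]
contact_force: [0.3, -3.1, 21.5]
width: -0.004
```

```bash
python3 - <<'E'
from lev import *
inpress(); lever()
E
```

```text
tcp press mm [-129.6 -103.6  143.3] F [ 2.8  0.3 17.4] t 14.85
theta~ 1.268 r 0.169
```

>>> carry_out --moves '[[[0,0,0,-0.5,0,2,1],[0,0,0,-0.5,0,4,1],[0,0,0,-0.5,0,4,1]]]'

```text
time_s: 15.22
tcp_pos: [0.4766, 0.0115, 0.1398]
orientation: [[-0.235, 0.972, 0.012], [0.972, 0.235, -0.004], [-0.007, 0.011, -1.0]]
contact_force: [-0.0, -3.0, 23.3]
width: -0.002
```

```bash
python3 - <<'E'
from lev import *
inpress(); lever()
E
python3 eyeov.py e6 0 0 0.083
```

```text
tcp press mm [-129.2 -103.5  139.8] F [ 2.2 -0.9 23. ] t 15.32
theta~ 1.288 r 0.17
```

View pics/e6_side.png

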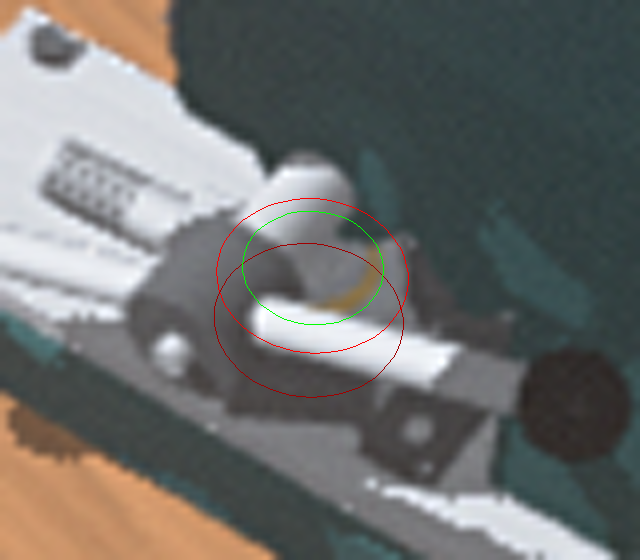

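View pics/e6_scene.png

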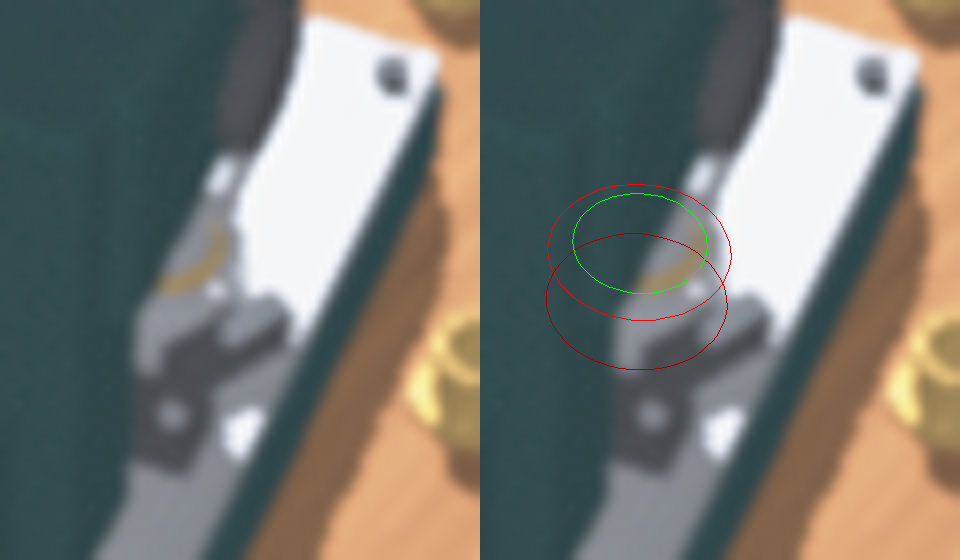

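```bash
cat >> lev.py <<'E'
def fromball(u,v):
    from scipy.optimize import minimize_scalar
    S=adj(optics.camera('side'),q[4:10])
    f=lambda th: np.linalg.norm(proj(S,w((.03+.12*np.cos(.873-th),-.105,.2-.12*np.sin(.873-th))))-[u,v])
    r=minimize_scalar(f,bounds=(0,1.5),method='bounded');print("ball th",round(r.x,3),"res",round(r.fun,2))
E
python3 - <<'E'
from lev import *
fromball(319.5+577/8,229.5+405/8)
fromball(319.5+585/8,229.5+460/8)
fromball(319.5+588/8,229.5+517/8)
E
```

```text
ball th 1.296 res 1.0
ball th 1.132 res 0.1
ball th 0.931 res 0.04
```

>>> carry_out --moves '[[[0,0,0,-0.5,0,2,1],[0,0,0,-0.5,0,4,1],[0,0,0,-0.5,0,4,1],[0,0,0,-0.5,0,4,1]]]'

```text
time_s: 16.27
tcp_pos: [0.4769, 0.0103, 0.1364]
orientation: [[-0.234, 0.972, 0.013], [0.972, 0.234, -0.005], [-0.008, 0.012, -1.0]]
contact_force: [-1.0, -4.5, 29.3]
width: 0.005
```

```bash
python3 - <<'E'
from lev import *
inpress(); lever()
E
python3 eyeov.py e7 0 0 0.083
```

```text
tcp press mm [-128.  -103.4  136.4] F [ 3.6 -2.3 30. ] t 16.38
theta~ 1.309 r 0.17
```

View pics/e7_side.png

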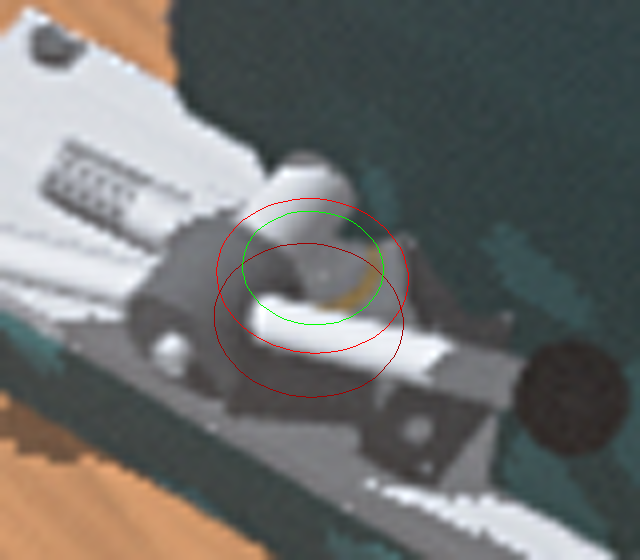

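>>> carry_out --moves '[[[0,0,0,0,0,-20,1],[0,0,0,0,0,-75,1],[0,0,0,0,0,-135,1],[0,0,0,0,0,-195,1],[0,0,0,-20,0,-235,1]]]'

```text
time_s: 17.2
tcp_pos: [0.4776, -0.0051, 0.3712]
orientation: [[-0.24, 0.971, 0.007], [0.971, 0.24, -0.002], [-0.003, 0.007, -1.0]]
contact_force: [0.6, 0.2, 0.5]
width: -0.001
```

```bash
cat >> lev.py <<'E'
def st(th,d,r=.085,tilt=0):
    e=.873-th; p=np.array([.03,.2])+r*np.array([np.cos(e),-np.sin(e)])+d*np.array([np.sin(e),np.cos(e)])
    return tgt((p[0],-.105,p[1]),tilt,0)
def rows2(seq):
    o=telemetry.get_obs();R0=np.array(o["orientation"]);p0=np.array(o["tcp_pos"])
    for s in seq:
        p,Rw=st(*s); t=R.from_matrix(R0.T@Rw).as_rotvec(); d=R0.T@(p-p0)*1000
        print([*t.round(2).tolist(),*d.round(1).tolist(),1])
def shortlever(d=.009):
    o=telemetry.get_obs(); p=pressR().T@(np.array(o["tcp_pos"])-w((0,0,0))); v=np.array([p[0]-.03,p[2]-.2]); L=np.hypot(*v)
    a=np.arctan2(v[1],v[0])-np.arcsin(d/L); print("theta~",round(.873+a,3),"r",round(L,3))
E
python3 - <<'E'
from lev import *
inpress()
shot('scene','c12.png',(250,130,400,320),3)
rows2([(1.22,.15,.085,0),(1.22,.06,.085,0)])
E
```

```text
tcp press mm [-108.8 -105.   372.8] F [ 1.2  0.1 -0.7] t 17.3
[0.01, 0.0, -0.01, -169.5, 2.3, 1.1, 1]
[0.01, 0.0, -0.01, -199.7, 1.8, 85.9, 1]
```

View pics/c12.png

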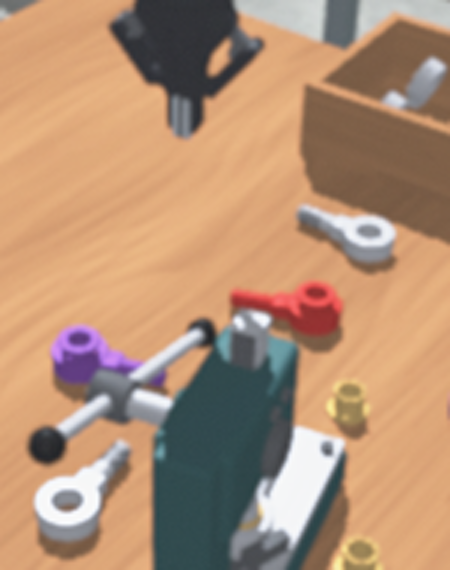

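>>> carry_out --moves '[[[0,0,0,-60,-1,0,1],[0,0,0,-115,-3,0,1],[0,0,0,-170,-3,1,1],[0,0,0,-190,-3,50,1],[0,0,0,-200,-3,86,1]]]'

```text
time_s: 17.98
tcp_pos: [0.5205, -0.202, 0.2796]
orientation: [[-0.235, 0.972, -0.0], [0.972, 0.235, -0.002], [-0.002, -0.0, -1.0]]
contact_force: [0.5, 0.1, -0.0]
width: -0.001
```

```bash
python3 - <<'E'
from lev import *
inpress()
shot('side','s13.png',(270,130,430,290),3.75)
shot('scene','c13.png',(230,160,380,350),3)
rows2([(1.24,.03,.085,0),(1.22,.012,.085,0),(1.15,.008,.085,0),(1.05,.008,.085,-.03),(.95,.008,.085,-.07)])
E
```

```text
tcp press mm [  86.7 -113.9  277.8] F [-1.5  0.   0.8] t 18.07
[0.0, 0.0, -0.0, -11.3, 5.9, 23.7, 1]
[0.0, 0.0, -0.0, -18.6, 5.9, 42.0, 1]
[0.0, 0.0, -0.0, -22.3, 5.9, 51.3, 1]
[0.0, 0.03, -0.0, -25.0, 5.9, 59.4, 1]
[0.0, 0.07, -0.0, -26.8, 5.9, 67.7, 1]
```

View pics/s13.png

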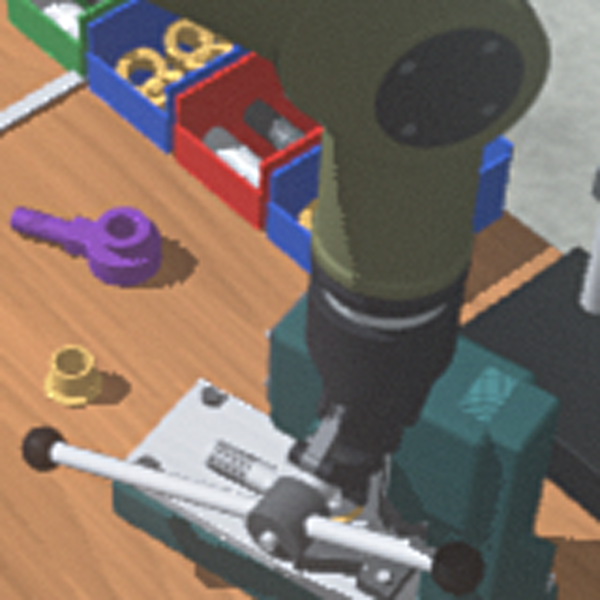

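View pics/c13.png

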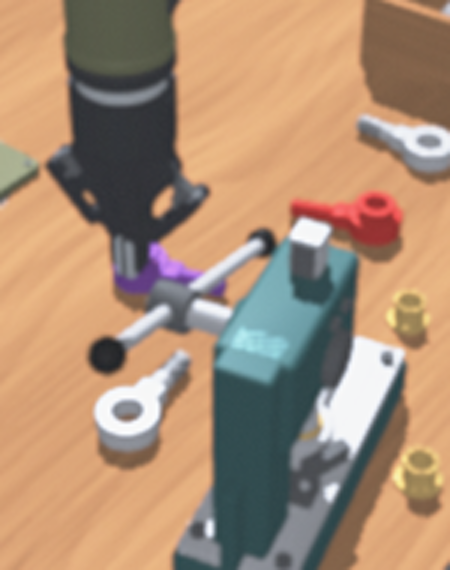

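>>> carry_out --moves '[[[0,0,0,-11,3,24,1],[0,0,0,-18.5,4,42,1],[0,0,0,-22,4,51,1],[0,0.03,0,-25,4,59,1],[0,0.07,0,-27,4,68,1]]]'

```text
time_s: 18.8
tcp_pos: [0.5336, -0.2256, 0.2165]
orientation: [[-0.238, 0.971, -0.011], [0.969, 0.239, 0.067], [0.067, 0.006, -0.998]]
contact_force: [-0.9, 2.4, 7.2]
width: 0.003
```

```bash
python3 - <<'E'
from lev import *
inpress();shortlever()
shot('side','s14.png',(270,130,430,290),3.75)
rows2([(.85,.008,.085,-.12),(.75,.008,.085,-.16),(.65,.008,.085,-.20),(.55,.008,.085,-.24),(.45,.008,.085,-.28)])
E
```

```text
tcp press mm [ 115.8 -105.9  215.4] F [-0.1  0.5  1.6] t 18.9
theta~ 0.948 r 0.087
[0.0, 0.05, -0.0, -0.1, 0.9, 9.5, 1]
[0.0, 0.09, -0.0, -0.9, 0.9, 18.0, 1]
[0.0, 0.13, -0.0, -0.7, 0.9, 26.5, 1]
[0.0, 0.17, -0.0, 0.2, 0.8, 35.0, 1]
[0.0, 0.21, -0.0, 2.0, 0.8, 43.4, 1]
```

View pics/s14.png

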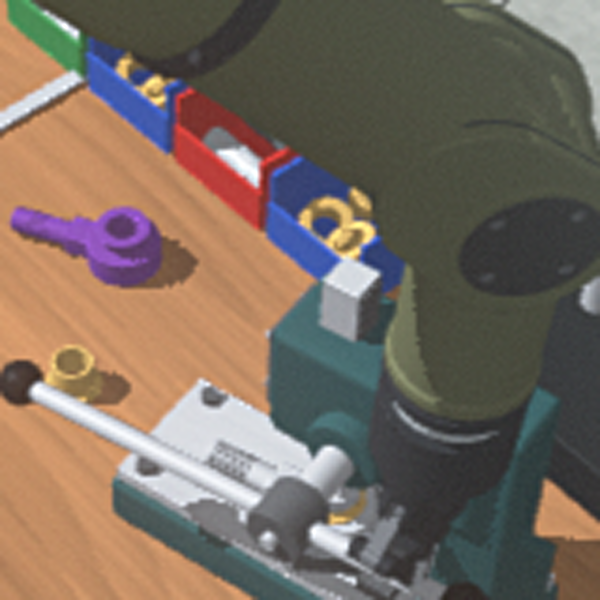

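>>> carry_out --moves '[[[0,0.05,0,0,0.5,9.5,1],[0,0.09,0,-0.9,0.5,18,1],[0,0.13,0,-0.7,0.5,26.5,1],[0,0.17,0,0.2,0.5,35,1],[0,0.21,0,2,0.5,43.4,1]]]'

```text
time_s: 19.58
tcp_pos: [0.5327, -0.2226, 0.1733]
orientation: [[-0.23, 0.971, -0.06], [0.935, 0.237, 0.264], [0.271, 0.005, -0.963]]
contact_force: [-1.7, -2.7, 7.8]
width: -0.001
```

```bash
python3 - <<'E'
from lev import *
inpress();shortlever()
shot('side','s15.png',(270,130,430,290),3.75)
shot('scene','c15.png',(230,160,380,350),3)
rows2([(.35,.008,.085,-.32),(.25,.008,.085,-.36),(.17,.008,.085,-.4),(.1,.008,.085,-.42),(.05,.008,.085,-.45)])
E
```

```text
tcp press mm [ 111.6 -105.8  172.1] F [ 2.5 -0.2  2.5] t 19.68
theta~ 0.439 r 0.086
[0.0, 0.05, -0.0, 1.4, 0.7, 8.5, 1]
[0.0, 0.09, -0.0, 3.2, 0.6, 16.9, 1]
[0.0, 0.13, -0.0, 5.2, 0.6, 23.4, 1]
[0.0, 0.15, -0.0, 7.3, 0.6, 29.0, 1]
[0.0, 0.18, -0.0, 9.1, 0.6, 32.9, 1]
```

View pics/s15.png

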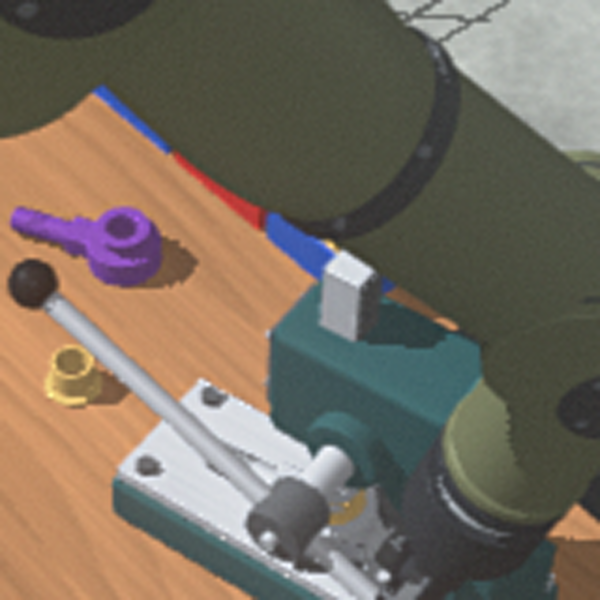

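View pics/c15.png

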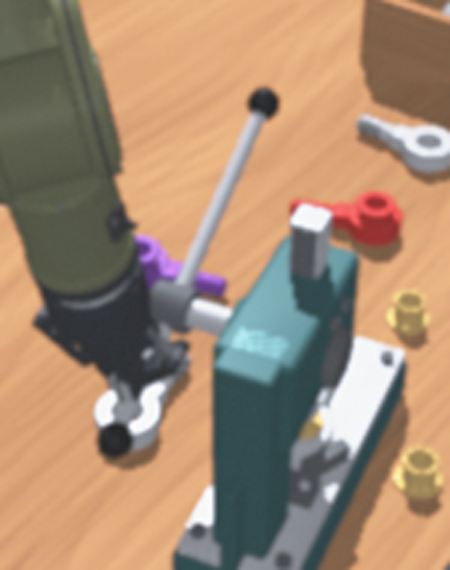

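>>> carry_out --moves '[[[0,0.05,0,1.4,0.5,8.5,1],[0,0.09,0,3.2,0.5,17,1],[0,0.13,0,5.2,0.5,23.4,1],[0,0.15,0,7.3,0.5,29,1],[0,0.18,0,9,0.5,33,1]]]'

```text
time_s: 20.4
tcp_pos: [0.5286, -0.205, 0.1435]
orientation: [[-0.215, 0.971, -0.101], [0.872, 0.238, 0.427], [0.439, 0.004, -0.898]]
contact_force: [-1.5, -3.5, 8.1]
width: -0.0
```

```bash
python3 - <<'E'
from lev import *
inpress();shortlever()
shot('side','s16.png',(270,130,430,290),3.75)
rows2([(.0,.008,.085,-.45),(-.05,.008,.085,-.45),(-.1,.008,.085,-.45)])
E
```

```text
tcp press mm [  93.7 -105.1  143.1] F [ 3.2 -1.3  5. ] t 20.5
theta~ 0.038 r 0.085
[0.0, -0.0, -0.0, 1.2, 0.1, 4.1, 1]
[0.0, -0.0, -0.0, 2.7, 0.0, 8.2, 1]
[0.0, -0.0, -0.0, 4.4, 0.0, 12.1, 1]
```

View pics/s16.png

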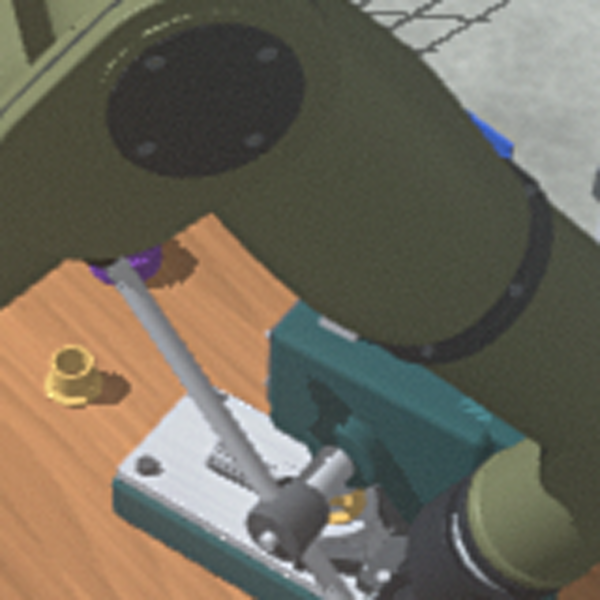

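>>> carry_out --moves '[[[0,0,0,0.6,0,2,1],[0,0,0,1.2,0,4,1],[0,0,0,2,0,6,1],[0,0,0,2.7,0,8,1]]]'

```text
time_s: 21.05
tcp_pos: [0.5288, -0.2046, 0.1419]
orientation: [[-0.215, 0.972, -0.094], [0.876, 0.234, 0.421], [0.431, 0.008, -0.902]]
contact_force: [-4.3, -16.9, 39.2]
width: 0.002
```

```bash
python3 - <<'E'
from lev import *
inpress();shortlever()
E
```

```text
tcp press mm [  93.2 -104.8  142.1] F [13.6 -6.7 33.3] t 21.15
theta~ 0.026 r 0.086
```

>>> carry_out --moves '[[[0,0,0,-2,0,-8,1],[0,0,0,-4,0,-50,1],[0,0,0,-4,0,-110,1],[0,0,0,-4,0,-170,1],[0,0,0,-4,0,-230,1]]]'

```text
time_s: 21.78
tcp_pos: [0.5512, -0.2998, 0.343]
orientation: [[-0.215, 0.971, -0.104], [0.871, 0.239, 0.43], [0.442, 0.002, -0.897]]
contact_force: [1.2, -0.5, -0.6]
width: -0.003
```

```bash
python3 - <<'E'
from lev import *
inpress()
shot('side','s17.png');shot('scene','c17.png')
delta(*tgt((-.22,-.02,.43),0,0))
delta(*tgt((.05,-.2,.43),0,0))
E
```

```text
tcp press mm [ 195.5 -105.   346.8] F [0.8 0.9 0.6] t 21.88
turn [ 0.004 -0.456 -0.002] deg 26.1 shift [408.1  85.  102.2] 429.2
turn [ 0.004 -0.456 -0.002] deg 26.1 shift [165.7 -94.4 -17.6] 191.5
```

View pics/s17.png

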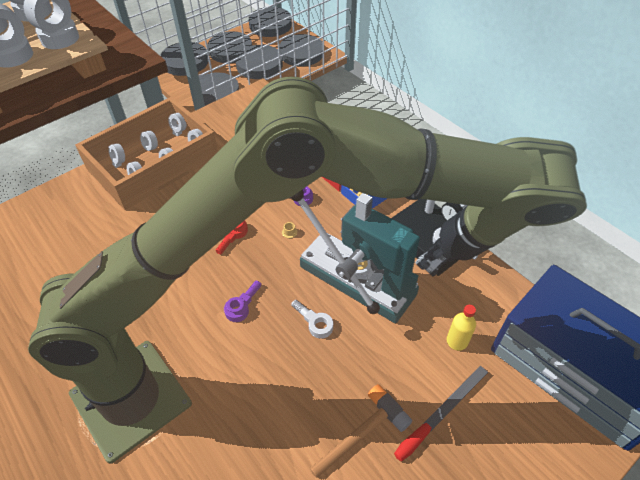

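View pics/c17.png

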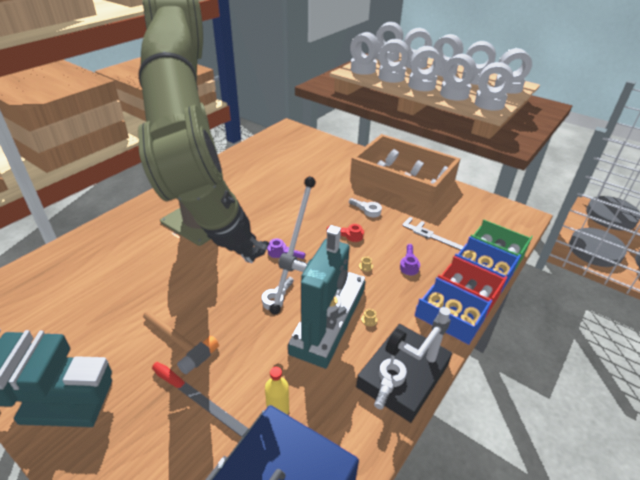

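```bash
python3 eyeov.py e8 0 0 0.083; python3 - <<'E'
from lev import *
S=adj(optics.camera('side'),q[4:10])
shot('side','s18.png',(290,180,400,320),4.2)
a=cv2.imread('pics/e8_scene.png');print(a.shape)
for th in (0,.05,.1): print(th,[ (proj(c,w((.03+.12*np.cos(.873-th),-.105,.2-.12*np.sin(.873-th))))).round(1) for c in (S,adj(optics.camera('scene'),q[10:16]))],[ (proj(c,w((.03-.205*np.cos(.873-th),-.105,.2+.205*np.sin(.873-th))))).round(1) for c in (S,adj(optics.camera('scene'),q[10:16]))])
shot('scene','c18.png',(260,170,330,330),3.75)
E
```

```text
(560, 960, 3)
0 [array([372.7, 308.4]), array([274.5, 309. ])] [array([296.3, 194.8]), array([309.6, 182.7])]
0.05 [array([374.5, 308.5]), array([273.6, 309.2])] [array([293.5, 195.5]), array([310.9, 183.5])]
0.1 [array([376.2, 308.5]), array([272.7, 309.2])] [array([291. , 196.3]), array([312. , 184.4])]
```

View pics/e8_side.png

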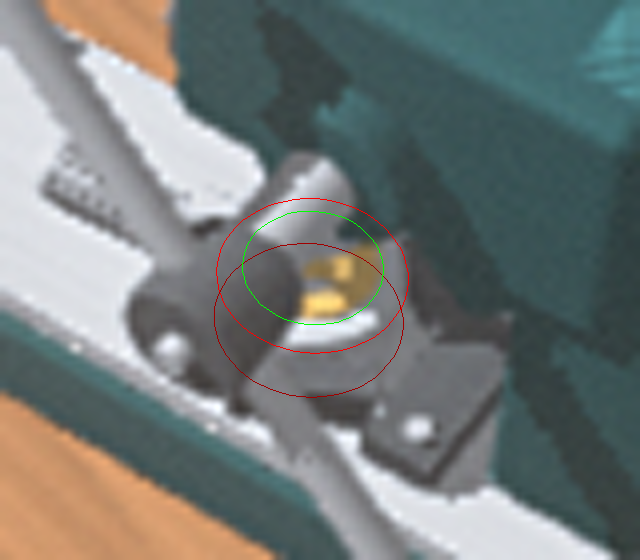

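View pics/e8_scene.png

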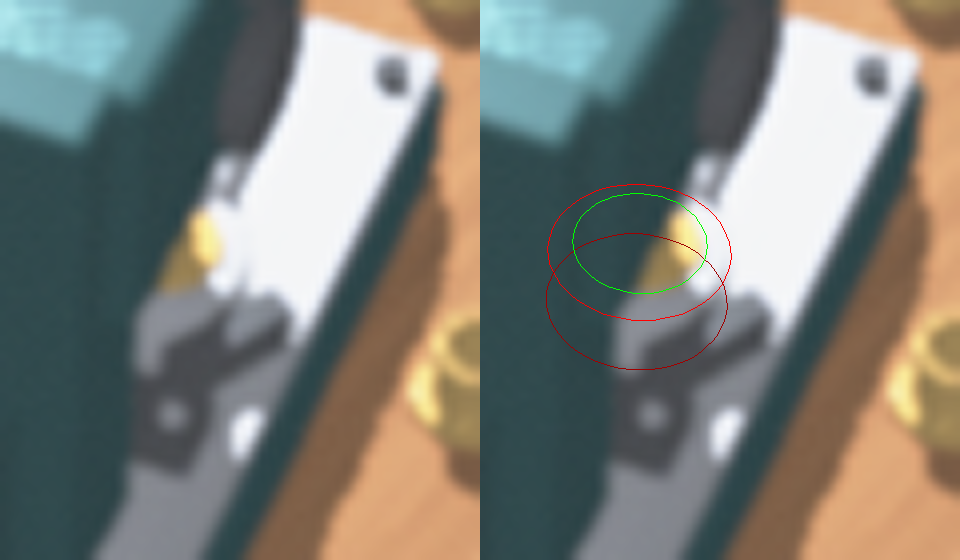

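View pics/s18.png

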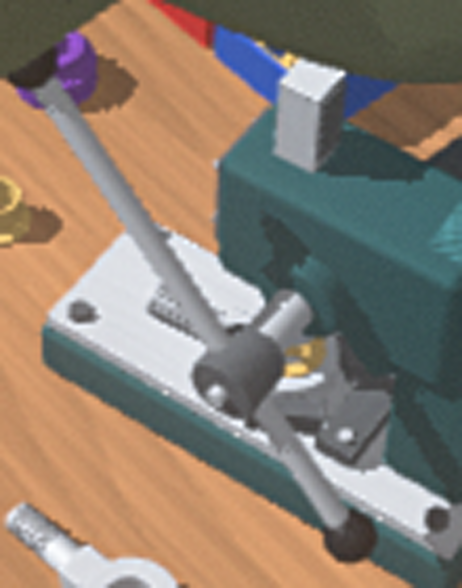

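View pics/c18.png

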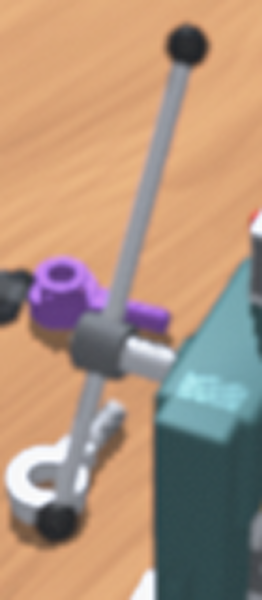

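```bash
python3 -c "
from plant import hand_in
print(hand_in())"
```

```text
the job is handed in; nothing more can be done
None
```

The bush is pressed home and the lever is back at the top. The job was handed in at about 22 s of the 61 s allowed. As specified, the hand-in gave no verdict.

**What I did:** With the shut fingers I pushed the rod end by its shank end into the V-stop. I then pushed the long arm down until the bush seated, and pushed the short arm down until the lever was back against its upper stop. The gripper ended clear of everything.

**Last checks:**
- **Eye home:** it stalled under about 28 N of push and did not give when nudged sideways. The image overlay puts it at home within about 1 mm, and it was still there at the end.
- **Bush seated:** the force on the lever rose from about 12 N to 30 N. The overlay with the flange top 16 mm above the eye's centre fits within about 1–2 mm.
- **Lever and ram up:** the lever hit a firm stop at about 39 N of finger force, so the ram is up. Ball positions in the side and scene cameras give a lever angle of about 0.
- **Other parts:** they look where they were in both camera views.

**What disagreed:**
- **Lever angle at seating:** I measured 1.25–1.31 rad under load, against the stated 1.22. I put this down to contact give and a few hundredths of a radian of bias in my angle estimate.
- **Press position:** my first estimates, from corners on the press head, were a few millimetres off. I refitted using the table edges.
- **No close-up of the flange:** I judged the seating from force, angle and the overlay only.

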